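# Scoop walnuts into the mixing bowl on the scale

### The job

Take the scoop from its wooden rest, scoop up at least three walnuts at once from the steel food pan and tip them into the steel bowl on the kitchen scale, without spilling any and without touching the walnuts with the fingers. Then put the scoop back, empty, standing flat in its rest with the mouth the same way as before. Leave the bowl in its place and the other things alone.

Things in the scene. Friction and masses are not known exactly. Their poses are not given: they have to be found in the camera images.
- scoop: Loose aluminium scoop, 160 g. Origin: centre of the pan's flat underside; x to the open mouth, z up. Pan x -52 to 52 mm, 92 wide, floor 2.5, sides 38 high, stepping down to none at x = 30, so the front 22 mm are bare lip; back wall 42 high. Black straight handle, 20 wide (y), 18 thick, 100 long, rises from the back wall towards -x at 40 degrees above level, ending near (-125, 0, 102) mm.
- scoop_grip (a point): Grip point on the centre line of the scoop's handle, at (-95.5, 0, 77.9) mm in the scoop's frame, 38 mm short of the handle's end; pinch the handle across its 20 mm width (along the scoop's y). Axes as the scoop's.
- scoop_pan (a point): Point 20 mm above the underside of the scoop's pan, at its middle. Axes as the scoop's.
- scoop_lip (a point): Middle of the scoop's front lip, on the underside, at (52, 0, 0) mm in the scoop's frame.
- rest: Scoop rest: fixed shallow light-wood tray, 150 mm (x) by 136 mm (y), 14 mm high, walls and floor 4 mm thick. Origin: centre of its underside. At the start the scoop's pan stands in it, the mouth to the tray's +x, the handle overhanging the -x wall.
- tub: Fixed rectangular steel food pan that holds the walnuts: 250 mm (x) by 124 mm (y), 40 mm high; inside 240 by 114 mm, 35 mm deep, walls and floor 5 mm. Origin: centre of its underside; x along its length, pointing away from the robot. The walnuts lie in its far (+x) part; the near 100 mm are free.
- tub_floor (a point): Centre of the tub's inner floor, 5 mm above the work surface; axes as the tub's.
- bowl: Round steel mixing bowl, 180 mm across the rim, 75 mm high, 450 g, loose, standing on the kitchen scale. Origin: centre of its underside.
- bowl_mid (a point): Point on the bowl's axis 30 mm above its underside.
- scale: Fixed white kitchen scale 180 by 190 mm, 35 mm high to its round steel platform (150 mm across). Origin: centre of its underside.
- nut1: Walnut 1 of 5 in its shell, loose, brown, 32 mm across, 35 mm long (its x axis), 12 g. Origin: its centre.
- nut2: Walnut 2 of 5 in its shell, loose, brown, 32 mm across, 35 mm long (its x axis), 12 g. Origin: its centre.
- nut3: Walnut 3 of 5 in its shell, loose, brown, 32 mm across, 35 mm long (its x axis), 12 g. Origin: its centre.
- nut4: Walnut 4 of 5 in its shell, loose, brown, 32 mm across, 35 mm long (its x axis), 12 g. Origin: its centre.
- nut5: Walnut 5 of 5 in its shell, loose, brown, 32 mm across, 35 mm long (its x axis), 12 g. Origin: its centre.
- mug: Bystander: white mug, 76 mm across, 85 mm high. Origin: centre of its underside.
- jar: Bystander: jar, 80 mm across, 130 mm high. Origin: centre of its underside.
- tin: Bystander: tin, 74 mm across, 105 mm high. Origin: centre of its underside.
- small_bowl: Bystander: small white ceramic bowl, 110 mm across, 45 mm high, not the one on the scale. Origin: centre of its underside.
- oil: Bystander: oil bottle, 70 mm across, 200 mm high. Origin: centre of its underside.

How it is judged:
By the outcome, as a careful person would: the job done as asked, in the order asked, and still so for the second after the job is handed in, with the robot touching nothing.
It also fails if it takes over 67 s, if anything falls off the work surface, if the arm or the gripper's body presses on something with over 40 N, if the wrist force passes 120 N, or if a joint passes its speed limit or range.

### The arm

A 7-joint arm with a two-finger parallel gripper is mounted at the origin on the work surface. World frame = base frame: x ahead of the robot, y to its left, z up, the work surface at z = 0. Lengths are in m, angles in rad, forces in N, time in s.
With the tool pointing down it reaches from about 0.4 to 0.875 m from the base axis. Payload 19.3 kg.
Tool frame: the origin (TCP) lies at the very end of the fingers, on their centre line; the grasp point (between the pads) lies bot.pinch_z behind it (bot.pinch_z is the distance from the TCP to the grasp point, in m); z points along the fingers, y is the line along which they close (so a half turn about z gives the same grasp; the last joint's range is limited). The gripper opens to 85 mm and grips with 20 to 120 N. Pads are 22 mm wide; open, the fingers measure 114 mm over their backs; the gripper's body (76 mm by 85 mm) begins 54 mm behind the grasp point. The pads swing forward as they close: fully open they stand 13 mm farther back than shut.
Start: joints at [1.113, 0.521, -0.036, 1.599, 0.021, 1.021, -0.113], TCP at [0.236, -0.579, 0.231] pointing down, gripper open.
Joint ranges: [-2.91, 2.91], [-0.3, 2.13], [-1.5, 1.42], [0.17, 2.43], [-1.26, 4.41], [0.16, 1.93], [-2.52, 2.52]. Speed limits (rad/s): [1.89, 1.89, 2.39, 2.39, 3.01, 3.01, 3.01].

### API

Orientations are given as [roll, pitch, yaw] about the fixed x, y, z axes, in that order (R = Rz(yaw) Ry(pitch) Rx(roll)).
In Python, from workcell import bot, grab_frame, ticket gives the robot as it stands.
- The arm moves only by the tool arm_command, never from a script. Its argument "commands" is a list of rows, each a list of 3 entries, a list of its own where there are three numbers: the shift along the world's x, y, z in mm, then the turn about the world's z in rad, then the gripper command: -1 is fully open, 1 is shut, values between are in proportion. In form: [[[tx, ty, tz], roll, fingers], ...]. A call has 1 to 20 rows; each row shifts and turns the commanded pose from where the row before left it; what a row does not reach is not made up. A row lasts 1/10 s, in which the tool goes at most 50 mm and 8.59 degrees, less where a joint would pass 70% of its speed; a pose out of reach is approached as far as the arm can. A call with a gripper value outside its range is refused whole. The fingers move at their own pace and stop on an object; "newtons" is the grip in N (left out, the last holds). Time passes only in rows, so rows that do not move let the fingers close. It gives the time, the measured TCP pose, the force, the opening and the grip force at its end, in the units of the state.
- bot.observe(): the state, without advancing time (a new reading comes with each control period).
- grab_frame(name): name is "side" or "top" or "wrist"; returns a dict with "image" (420x560x3 uint8, red, green, blue), "vertical_fov" (degrees; the focal length in pixels is half the picture's height over the tangent of half this angle, whatever the lens; pixels are square), "cx", "cy" (the principal point, pixels), "k1" (the pictures are not rectified: a ray, as slopes to the right and down, at radius r is drawn at 1 + k1 r^2 times it, then the intrinsics apply), "R" (3x3) and "t" (3): a world point X has camera coordinates R X + t. Camera axes: x right, y down, z forward; pixel columns grow to the right and rows downward; lengths in m; the calibration is good to about 2 mm. A picture is of the moment at which its call begins. There is no depth.
- ticket.job_done(): hands the job in; it is judged then, once.
The state is a dict: "clock": time; "qpos": joint angles; "qd": joint speeds; "joint_efforts": joint torques, N m; "position": TCP position; "tool_rot": TCP orientation; "force": force on the tool from outside, world axes, zero at the start; "moment": the same for the moment, N m; "grip_width": finger opening in m; "finger_force": force on a finger pad.
Only numpy, scipy, OpenCV 4.12 (cv2) and the standard library are available. Lean on these libraries where they do the work, as an engineer would, in place of code of your own. Each camera call takes 0.05 s, during which the arm holds its last target. There are 200 camera calls.

## Working session

There is one attempt and no reset: what is moved stays moved. The work goes in short steps, Python scripts to look and compute and a tool call to move; the robot and the scene stay as the last step left them, time stands still between calls to the robot, and variables do not carry over. Pictures are saved under pics/ and viewed, at most 10 in all, crops included, and the job is handed in when it is done.

Besides the shell and the picture viewer there is one more tool, called as name([rows], argument=value, ...), one row to a line, values as JSON. arm_command: Moves the arm, as the interface text tells. Its arguments: {"type":"object","properties":{"commands":{"type":"array"},"newtons":{"type":"number"}},"required":["commands"]}

```bash
mkdir -p pics; ls
python3 - <<'E'
from workcell import bot, grab_frame
import cv2
print(bot.observe(), bot.pinch_z)
for n in ("top","side"):
    f=grab_frame(n); cv2.imwrite(f"pics/{n}0.png",f["image"][:,:,::-1])
    print(n,f["vertical_fov"],f["cx"],f["cy"],f["k1"],f["R"],f["t"])
E
```

```text
pics
{'clock': 0.0, 'qpos': array([ 1.11278799,  0.52201496, -0.03634724,  1.59995904,  0.02117882,
        1.02108348, -0.11279173]), 'qd': array([-8.21667463e-04, -2.16192989e-03, -2.34843875e-05, -1.78106901e-03,
       -1.29695843e-04,  3.92594101e-04,  5.79550462e-04]), 'joint_efforts': array([-6.32136616e-04, -9.27068567e+01,  1.97963633e+00, -3.69920182e+01,
        1.78308453e-02,  8.13903665e-03,  2.29773013e-05]), 'position': array([ 0.23621747, -0.57830709,  0.23074244]), 'tool_rot': array([-3.14051268e+00,  4.74346500e-05,  3.87811898e-01]), 'force': array([-0.42266865,  0.83267089, -0.53096756]), 'moment': array([0.03298159, 0.03105569, 0.07348302]), 'finger_force': 0.0, 'grip_width': 0.08536001079261836} 0.0187
top 47.260810070435234 285.7176840683873 217.27314789456773 -0.051356339133748784 [[ 0.01334262 -0.99978808 -0.01567723]
 [-0.98465268 -0.01040885 -0.17421468]
 [ 0.17401457  0.01776111 -0.98458289]] [0.00276947 0.6645674  1.6455774 ]
side 51.43446667219469 280.3013225564787 205.67046983597942 0.041007121107340255 [[ 0.96055708 -0.27803874  0.00495595]
 [-0.18432038 -0.64992494 -0.73730833]
 [ 0.20822127  0.70731325 -0.6755382 ]] [-0.6026729   0.18430411  1.28004213]
```

View pics/top0.png

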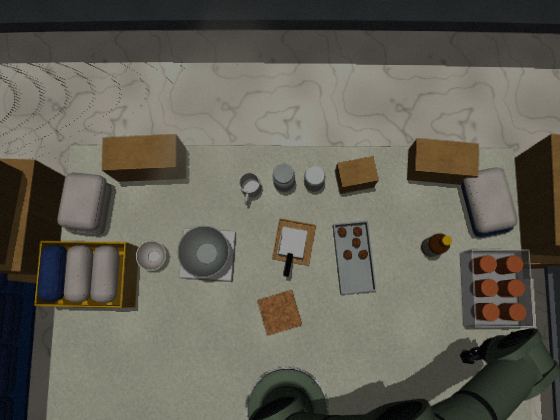

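View pics/side0.png

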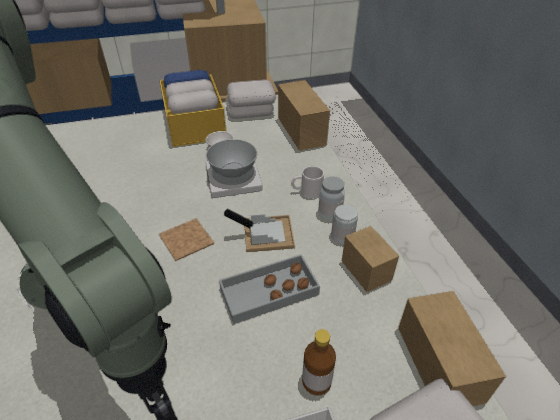

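The top view has the bowl on the scale at (204,252), the rest with the scoop at (295,242) and handle down to (287,277), and the tub at (353,258) with five nuts at its far end. The side view agrees. The tool stays vertical, so tipping has to come from the scoop swinging in the pinch. I'll measure the edges next.

```bash
cat > h.py <<'E'
import numpy as np, cv2
def K(f):
    F=210/np.tan(np.radians(f["vertical_fov"])/2); return np.array([[F,0,f["cx"]],[0,F,f["cy"]],[0,0,1.]])
def ray(f,uv):
    n=cv2.undistortPoints(np.float64(uv).reshape(-1,1,2),K(f),np.float64([f["k1"],0,0,0])).reshape(-1,2)
    k=f["k1"]; m=np.linalg.inv(K(f)); p=np.c_[np.float64(uv).reshape(-1,2),np.ones(len(n))]@m.T
    d=p[:,:2]; s=d.copy()
    for _ in range(20): s=d/(1+k*(s**2).sum(1,keepdims=True))
    R=np.array(f["R"]); return -R.T@np.array(f["t"]), np.c_[s,np.ones(len(s))]@R
def plane(f,uv,z):
    c,d=ray(f,uv); return c+d*((z-c[2])/d[:,2:3])
def tri(fs,uvs):
    A=np.zeros((3,3));b=np.zeros(3)
    for f,uv in zip(fs,uvs):
        c,d=ray(f,[uv]); d=d[0]/np.linalg.norm(d[0]); P=np.eye(3)-np.outer(d,d); A+=P;b+=P@c
    return np.linalg.solve(A,b)
def proj(f,X):
    p=np.atleast_2d(X)@np.array(f["R"]).T+f["t"]; s=p[:,:2]/p[:,2:]; s=s*(1+f["k1"]*(s**2).sum(1,keepdims=True))
    k=K(f); return s*k[0,0]+k[:2,2]
def quad(mask):
    c=max(cv2.findContours(mask.astype(np.uint8),0,1)[0],key=cv2.contourArea); return cv2.minAreaRect(c),c
E
python3 - <<'E'
from h import *; from workcell import grab_frame
f=grab_frame("top"); im=f["image"]; np.save("pics/top.npy",im)
a=cv2.resize(im[200:310,230:390,::-1],None,fx=5,fy=5,interpolation=cv2.INTER_NEAREST)
cv2.imwrite("pics/c1.png",a)
hsv=cv2.cvtColor(im,cv2.COLOR_RGB2HSV)
for p in [(300,258),(280,240),(340,270),(342,258),(370,250),(342,232),(290,265),(320,260),(204,252),(187,238),(225,252)]: print(p,im[p[1],p[0]],hsv[p[1],p[0]])
E
```

```text
(300, 258) [45 39 35] [12 57 45]
(280, 240) [99 98 94] [24 13 99]
(340, 270) [112 116 114] [ 75   9 116]
(342, 258) [116 120 118] [ 75   9 120]
(370, 250) [88 90 87] [50  8 90]
(342, 232) [70 39 19] [ 12 186  70]
(290, 265) [16 14 12] [15 64 16]
(320, 260) [138 138 123] [ 30  28 138]
(204, 252) [117 124 117] [ 60  14 124]
(187, 238) [69 70 64] [35 22 70]
(225, 252) [58 60 57] [50 13 60]
```

View pics/c1.png

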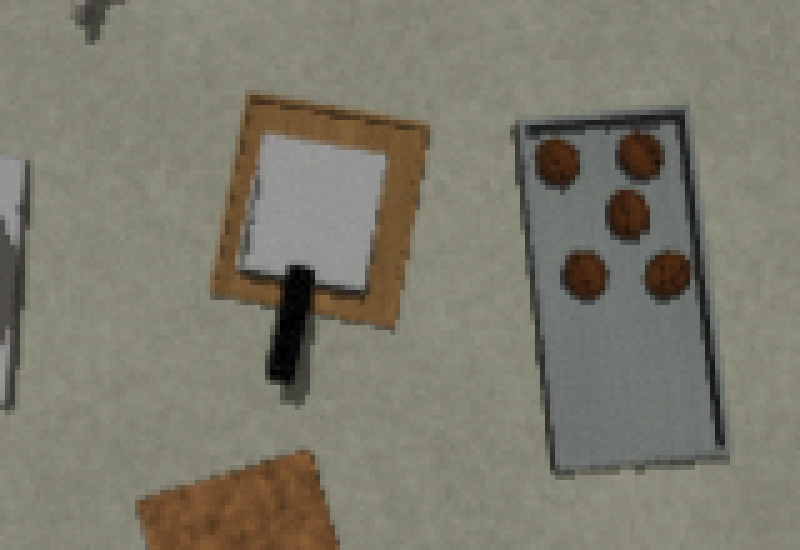

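The crop shows the tray outline with corners near (247,93), (430,124), (396,327) and (211,296), the tub rim with corners (517,121), (688,106), (728,457) and (555,474), and the black handle ending at (281,380). The five nuts sit in the far 60%.

```bash
cat > meas.py <<'E'
from h import *; from workcell import grab_frame
f=grab_frame("top"); g=grab_frame("side"); im=f["image"].astype(int)
off=lambda a: np.array(a)/5.+[230,200]-0.5
def rect(c,z,n):
    P=plane(f,off(c),z)[:,:2]; m=P.mean(0); e=(P[0]+P[1]-P[2]-P[3])/2; w=(P[0]+P[3]-P[1]-P[2])/2
    print(n,m.round(4),"len",np.linalg.norm(e).round(4),"wid",np.linalg.norm(w).round(4),"yaw",np.arctan2(e[1],e[0]).round(3),np.arctan2(-w[0],w[1]).round(3))
rect([(517,121),(688,106),(728,457),(555,474)],.04,"tub")
rect([(247,93),(430,124),(396,327),(211,296)],.014,"rest")
def cen(m,x0,x1,y0,y1):
    m2=np.zeros(m.shape,np.uint8); m2[y0:y1,x0:x1]=m[y0:y1,x0:x1]; return m2
h=cen(im.max(2)<26,275,305,250,280); c=max(cv2.findContours(h,0,1)[0],key=cv2.contourArea); r=cv2.minAreaRect(c);print("handle px",r)
l=cv2.fitLine(c,cv2.DIST_L2,0,.01,.01).ravel(); d,p=l[:2],l[2:]; t=(c.reshape(-1,2)-p)@d
ends=[p+d*t.min(),p+d*t.max()]; ends.sort(key=lambda q:q[1]); print(ends)
A=plane(f,[ends[1]],.016+.004-.01+.102+.004)[0]; B=plane(f,[ends[0]],.05)[0]; print("handle end, root",A,B,"yaw",np.arctan2(*(B-A)[1::-1]))
n=cen((im[:,:,0]>1.6*im[:,:,2])&(im[:,:,0]<110),335,375,222,270)
k,_,st,ce=cv2.connectedComponentsWithStats(n)
for i in range(1,k):
    if st[i,4]>20: print("nut",st[i,4],plane(f,[ce[i]],.021)[0].round(4))
s=f["image"]; hs=cv2.cvtColor(cv2.GaussianBlur(s,(3,3),0),cv2.COLOR_RGB2GRAY)
C=cv2.HoughCircles(hs,cv2.HOUGH_GRADIENT,1,100,param1=80,param2=15,minRadius=20,maxRadius=34)
for x in C[0]:
    if 170<x[0]<240 and 220<x[1]<290:
        q=plane(f,[x[:2],x[:2]+[x[2],0]],.11); print("bowl",x,q[0].round(4),"R",np.linalg.norm(q[1]-q[0]).round(4))
E
python3 meas.py
```

```text
tub [ 0.5278 -0.2318] len 0.2503 wid 0.1224 yaw 0.1 0.103
rest [ 0.5843 -0.0185] len 0.1498 wid 0.1348 yaw -0.159 -0.157
handle px ((287.6538391113281, 264.73077392578125), (5.0990190505981445, 22.357234954833984), 11.309932708740234)
[array([289.91776924, 253.78622519]), array([285.58504293, 275.72049971])]
handle end, root [0.45498027 0.00746857 0.116     ] [ 0.5355759  -0.00565773  0.05      ] yaw -0.1614486521418303
nut 59 [ 0.6254 -0.2485  0.021 ]
nut 56 [ 0.6195 -0.1892  0.021 ]
nut 61 [ 0.582  -0.2397  0.021 ]
nut 58 [ 0.5372 -0.2081  0.021 ]
nut 61 [ 0.5391 -0.2675  0.021 ]
bowl [203.5 251.5  25.4] [0.5338 0.2888 0.11  ] R 0.087
```

Run:
```python
from h import *; from workcell import grab_frame
f=grab_frame("top"); o=lambda a: np.array(a)/5.+[230,200]-0.5
y=-.160; ex=np.array([np.cos(y),np.sin(y)])
L=plane(f,[o((263,135)),o((387,153))],.0065)[:,:2]; print("lip",L,np.linalg.norm(L[0]-L[1]))
print("origin from lip",L.mean(0)-.052*ex)
Bk=plane(f,[o((240,270)),o((366,292))],.046)[:,:2]; print("from back top",Bk.mean(0)+.052*ex)
E_=plane(f,[o((280,383))],.099)[0,:2]; print("from end",E_+.131*ex)
B=plane(f,[[285.6,276]],.099)[0,:2]; print("from end2",B+.131*ex)
g=grab_frame("side"); x=np.array([.575,-.0165])
```

```text
lip [[ 0.63933454  0.02440006]
 [ 0.62705025 -0.06609434]] 0.09132436209431258
origin from lip [ 0.58185658 -0.01256259]
from back top [ 0.58055314 -0.01458186]
from end [ 0.58393448 -0.01284728]
from end2 [ 0.58427649 -0.01318208]
```

arm_command([
  [[18, 41.4, 0], -0.039, -1],
  [[18, 41.4, 0], -0.039, -1],
  [[18, 41.4, 0], -0.039, -1],
  [[18, 41.4, 0], -0.039, -1],
  [[18, 41.4, 0], -0.039, -1],
  [[18, 41.4, 0], -0.039, -1],
  [[18, 41.4, 0], -0.039, -1],
  [[18, 41.4, 0], -0.039, -1],
  [[18, 41.4, 0], -0.039, -1],
  [[18, 41.4, 0], -0.039, -1],
  [[18, 41.4, 0], -0.039, -1],
  [[18, 41.4, 0], -0.039, -1],
  [[18, 41.4, 0], -0.039, -1],
  [[18, 41.8, 0], -0.039, -1],
  [[0, 0, 0], 0, -1],
  [[0, 0, 0], 0, -1],
  [[0, 0, 0], 0, -1],
], newtons=120)

```text
clock: 2.05
position: [0.488, 0.0005, 0.2313]
tool_rot: [3.141, 0.0, -0.159]
force: [0.8, 0.5, -0.2]
grip_width: 0.0853
finger_force: 0.0
```

Run:
```python
from h import *; from workcell import grab_frame,bot
f=grab_frame("wrist"); cv2.imwrite("pics/w1.png",f["image"][:,:,::-1])
y=-.159; ex=np.array([np.cos(y),np.sin(y)]);ey=np.array([-ex[1],ex[0]]); o=np.array([.582,-.0135])
W=lambda x,yy,z:np.r_[o+x*ex+yy*ey,z+.004]
for n,p in {"grip":(-.0955,0,.0779),"end":(-.125,0,.102),"lipL":(.052,.046,.0),"lipR":(.052,-.046,0),"backL":(-.052,.046,.042),"backR":(-.052,-.046,.042)}.items(): print(n,proj(f,W(*p)).round(1))
```

```text
grip [[277.5 191.2]]
end [[277.5 232.6]]
lipL [[230.   23.8]]
lipR [[325.   23.8]]
backL [[228.5 136.9]]
backR [[326.5 137. ]]
```

View pics/w1.png

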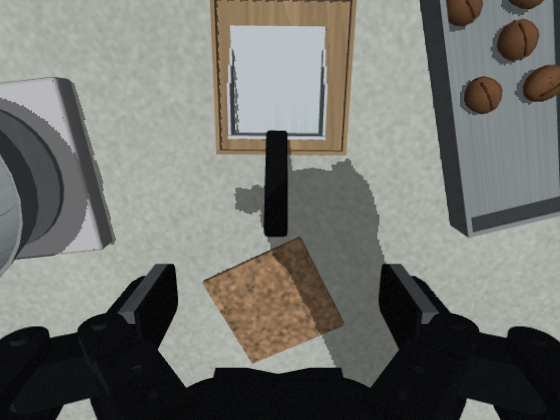

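The wrist view agrees with my scoop estimate: lip at row 25, columns 231–325, handle centred on column 277 and ending at row 236. Next I'll descend and grasp.

arm_command([
  [[0, 1, -24], 0, -1],
  [[0, 0, -24], 0, -1],
  [[0, 0, -24], 0, -1],
  [[0, 0, -24], 0, -1],
  [[0, 0, -24], 0, -1],
  [[0, 0, -24], 0, -1],
  [[0, 0, -24], 0, -1],
  [[0, 0, 0], 0, -1],
  [[0, 0, 0], 0, -1],
  [[0, 0, 0], 0, 1],
  [[0, 0, 0], 0, 1],
  [[0, 0, 0], 0, 1],
  [[0, 0, 0], 0, 1],
  [[0, 0, 0], 0, 1],
  [[0, 0, 0], 0, 1],
  [[0, 0, 0], 0, 1],
  [[0, 0, 0], 0, 1],
], newtons=120)

```text
clock: 3.8
position: [0.4885, 0.0023, 0.0638]
tool_rot: [3.142, -0.001, -0.158]
force: [-2.5, -0.1, 10.3]
grip_width: 0.0182
finger_force: 116.8
```

arm_command([
  [[0, 0, 5], 0, 1],
  [[0, 0, 10], 0, 1],
  [[0, 0, 15], 0, 1],
  [[0, 0, 20], 0, 1],
  [[0, 0, 20], 0, 1],
  [[0, 0, 10], 0, 1],
  [[0, 0, 0], 0, 1],
  [[0, 0, 0], 0, 1],
  [[0, 0, 0], 0, 1],
])

```text
clock: 4.7
position: [0.4878, 0.0024, 0.1425]
tool_rot: [3.141, 0.001, -0.158]
force: [-0.0, -0.9, -1.5]
grip_width: 0.0183
finger_force: 117.4
```

Run:
```python
from h import *; from workcell import grab_frame,bot
o=bot.observe(); print(o["moment"],o["force"])
f=grab_frame("side"); g=grab_frame("wrist")
a=cv2.resize(f["image"][170:270,200:320],None,fx=4,fy=4); b=cv2.resize(g["image"],(533,400))
cv2.imwrite("pics/l1.png",np.hstack([a[:, :],])[:,:,::-1]); cv2.imwrite("pics/l1w.png",np.hstack([cv2.resize(a,(400,333)),cv2.resize(b,(400,333))])[:,:,::-1])
```

```text
[ 0.06531318  0.08854919 -0.02457425] [-0.03559681 -0.94905306 -1.48766823]
```

View pics/l1w.png

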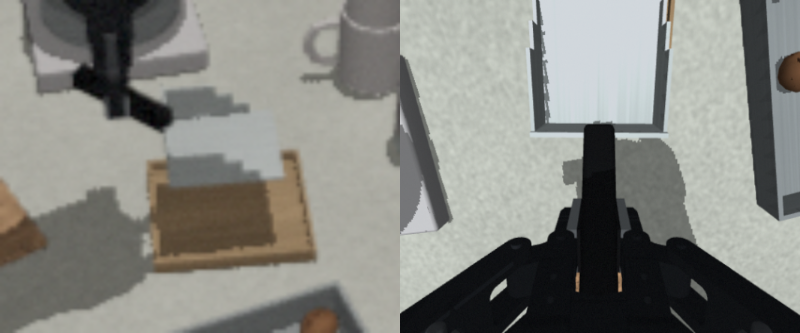

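The scoop hangs level: the handle keeps its slope in the side view, and the pan shows symmetrically in the wrist view. Now to the hover point over the near part of the tub.

arm_command([
  [[-5, -11, 0], 0.02, 1],
  [[-12, -25, 0], 0.026, 1],
  [[-12, -25, 0], 0.026, 1],
  [[-12, -25, 0], 0.026, 1],
  [[-12, -25, 0], 0.026, 1],
  [[-12, -25, 0], 0.026, 1],
  [[-12, -25, 0], 0.026, 1],
  [[-12, -25, 0], 0.026, 1],
  [[-12, -25, 0], 0.026, 1],
  [[-12, -25, 0], 0.026, 1],
  [[-6, -17, 0], 0.02, 1],
  [[0, 0, 0], 0.01, 1],
  [[0, 0, 0], 0, 1],
  [[0, 0, 0], 0, 1],
  [[0, 0, 0], 0, 1],
])

```text
clock: 6.3
position: [0.3696, -0.2499, 0.1432]
tool_rot: [-3.141, 0.0, 0.127]
force: [0.2, -0.4, -2.3]
grip_width: 0.0182
finger_force: 117.5
```

```bash
cat > chk.py <<'E'
from h import *; from workcell import grab_frame,bot
import sys
o=bot.observe(); p=o["position"]; y=o["tool_rot"][2]; print(p.round(4),y.round(3))
f=grab_frame("wrist"); im=f["image"].copy()
ex=np.array([np.cos(y),np.sin(y),0]);ey=np.array([-ex[1],ex[0],0]);ez=np.array([0,0,1.])
G=p+[0,0,.0187]
for a in map(float,sys.argv[2:]):   # nose-down pitch, deg
    c,s=np.cos(np.radians(a)),np.sin(np.radians(a))
    W=lambda x,yy,z:G+(c*(x+.0955)+s*(z-.0779))*ex+yy*ey+(c*(z-.0779)-s*(x+.0955))*ez
    q={n:proj(f,W(*v))[0].round(1) for n,v in dict(backtopL=(-.052,.046,.042),backtopR=(-.052,-.046,.042),backbot=(-.052,.0,0),lipL=(.052,.046,0),lipR=(.052,-.046,0)).items()}
    print(a,q)
cv2.imwrite(sys.argv[1],im[:,:,::-1])
E
python3 chk.py pics/h1.png 0 5
```

```text
[ 0.3696 -0.2499  0.1432] 0.127
0.0 {'backtopL': array([181.8, 168.8]), 'backtopR': array([377.7, 168.8]), 'backbot': array([279.3, 156. ]), 'lipL': array([187.4, -52.9]), 'lipR': array([371.9, -52.9])}
5.0 {'backtopL': array([184.3, 174.2]), 'backtopR': array([375. , 174.2]), 'backbot': array([279.3, 166.7]), 'lipL': array([194.3, -26.6]), 'lipR': array([364.7, -26.5])}
```

View pics/h1.png

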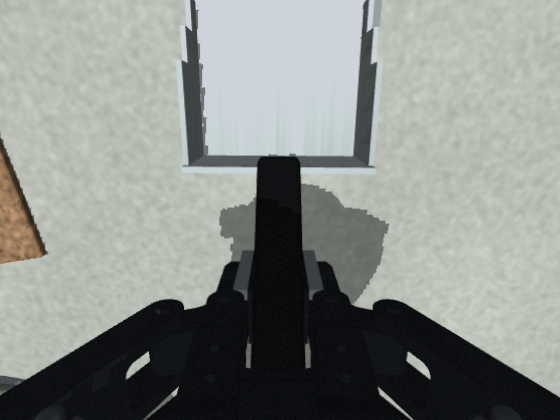

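The back wall's top edge is at row ~170, columns 183–376, so the pitch is only 1–2° nose down. I'll correct the yaw by −0.027 and lower.

arm_command([
  [[0, -0.5, -10], -0.013, 1],
  [[0, -0.5, -15], -0.014, 1],
  [[0, 0, -15], 0, 1],
  [[0, 0, -13], 0, 1],
  [[0, 0, -10], 0, 1],
  [[0, 0, 0], 0, 1],
  [[0, 0, 0], 0, 1],
])

```text
clock: 7.05
position: [0.3694, -0.2515, 0.0803]
tool_rot: [-3.141, 0.0, 0.099]
force: [-0.5, 0.1, -1.1]
grip_width: 0.018
finger_force: 117.4
```

arm_command([
  [[3, 0.3, -4], 0, 1],
  [[3, 0.3, -4], 0, 1],
  [[2, 0.2, -3], 0, 1],
  [[0, 0, -2], 0, 1],
  [[0, 0, 0], 0, 1],
  [[0, 0, 0], 0, 1],
], newtons=70)

```text
clock: 7.65
position: [0.3772, -0.2508, 0.0673]
tool_rot: [-3.142, 0.0, 0.099]
force: [0.3, 0.3, -1.9]
grip_width: 0.0177
finger_force: 117.5
```

arm_command([
  [[0, 0, -1], 0, 1],
  [[0, 0, -1], 0, 1],
  [[0, 0, 0], 0, 1],
  [[0, 0, 0], 0, 1],
], newtons=70)

```text
clock: 8.05
position: [0.3773, -0.2508, 0.0653]
tool_rot: [-3.142, -0.0, 0.099]
force: [-0.0, 0.4, -2.5]
grip_width: 0.0182
finger_force: 117.5
```

Run:
```python
from h import *; from workcell import grab_frame,bot
f=grab_frame("side"); 
cv2.imwrite("pics/s2.png",cv2.resize(f["image"][220:340,190:350],None,fx=5,fy=5)[:,:,::-1])
```

```text
(no output)
```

View pics/s2.png

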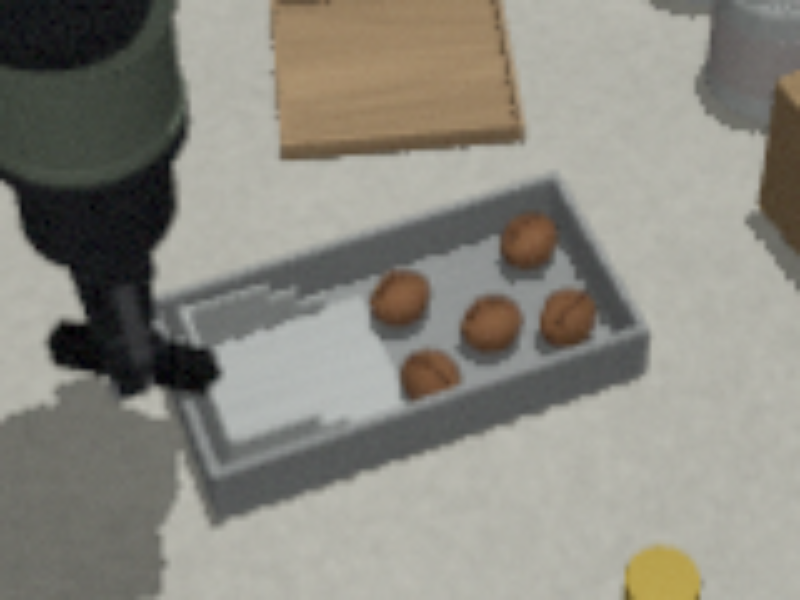

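The scoop is inside the tub at the near end, with its lip at crop x≈390 just short of the two nearest nuts. The force shows no floor contact yet, so I'll go down gently.

arm_command([
  [[0, 0, -1], 0, 1],
  [[0, 0, -0.5], 0, 1],
  [[0, 0, 0], 0, 1],
  [[0, 0, 0], 0, 1],
])

```text
clock: 8.5
position: [0.3773, -0.251, 0.0645]
tool_rot: [3.141, -0.0, 0.099]
force: [-6.7, 2.2, 23.1]
grip_width: 0.0185
finger_force: 121.1
```

arm_command([
  [[5, 0.5, 0.4], 0, 1],
  [[10, 1, 0], 0, 1],
  [[12, 1.2, 0], 0, 1],
  [[12, 1.2, 0], 0, 1],
  [[12, 1.2, 0], 0, 1],
  [[12, 1.2, 0], 0, 1],
  [[12, 1.2, 0], 0, 1],
  [[10, 1, 0], 0, 1],
  [[5, 0.5, 0], 0, 1],
])

```text
clock: 9.4
position: [0.4682, -0.2421, 0.0648]
tool_rot: [3.141, -0.001, 0.099]
force: [-5.8, -0.6, 15.9]
grip_width: 0.018
finger_force: 119.3
```

Run:
```python
from h import *; from workcell import grab_frame,bot
f=grab_frame("side"); g=grab_frame("top")
a=cv2.resize(f["image"][230:330,210:330],(480,400)); b=cv2.resize(g["image"][210:300,320:390],(311,400))
cv2.imwrite("pics/s3.png",np.hstack([a,b])[:,:,::-1])
```

```text
(no output)
```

View pics/s3.png

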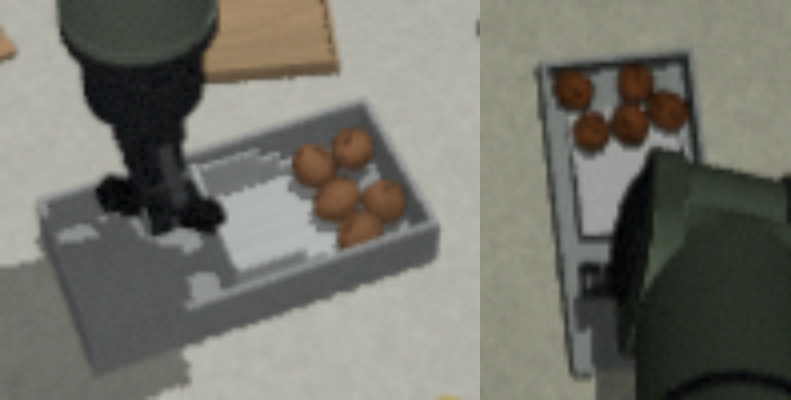

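The nuts are bunched at the far end: three over or at the lip edge, two against the far wall. I'll push the remaining ~29 mm.

arm_command([
  [[7, 0.7, 0], 0, 1],
  [[10, 1, 0], 0, 1],
  [[7, 0.7, 0], 0, 1],
  [[4, 0.4, 0], 0, 1],
  [[1, 0.1, 0], 0, 1],
  [[0, 0, 0], 0, 1],
  [[0, 0, 0], 0, 1],
])

```text
clock: 10.2
position: [0.4953, -0.2396, 0.0649]
tool_rot: [3.141, 0.002, 0.098]
force: [-12.8, -0.2, 23.3]
grip_width: 0.0181
finger_force: 121.2
```

```bash
cat > nuts.py <<'E'
from h import *; from workcell import grab_frame,bot
import sys
o=bot.observe(); p=o["position"]; y=o["tool_rot"][2]
ex=np.array([np.cos(y),np.sin(y)]); ey=np.array([-ex[1],ex[0]]); org=p[:2]+.0955*ex
z=p[2]-.0598+.0025+.016; print("z_u",(p[2]-.0598).round(4),"tub x of lip",(org+.052*ex-[.5278,-.2318])@[.995,.0998])
for cam in ("top","side"):
    f=grab_frame(cam); im=f["image"].astype(int)
    m=((im[:,:,0]>1.6*im[:,:,2])&(im[:,:,0]<140)).astype(np.uint8)
    c=proj(f,np.r_[org,z])[0]; w=30 if cam=="top" else 45
    k=np.zeros_like(m); a,b=int(c[1]),int(c[0]); k[max(a-w,0):a+w,max(b-w,0):b+w]=m[max(a-w,0):a+w,max(b-w,0):b+w]
    d=cv2.distanceTransform(k,cv2.DIST_L2,5); pk=(d==cv2.dilate(d,np.ones((7,7))))&(d>2.5)
    n,_,_,ce=cv2.connectedComponentsWithStats(pk.astype(np.uint8))
    print(cam,"area",k.sum())
    for q in ce[1:]:
        P=plane(f,[q],z)[0,:2]-org; print("  scoop frame mm",(P@ex*1e3).round(),(P@ey*1e3).round())
E
python3 nuts.py
```

```text
z_u 0.0051 tub x of lip 0.11435811645862476
top area 213
  scoop frame mm 43.0 -29.0
  scoop frame mm 44.0 41.0
  scoop frame mm 42.0 3.0
side area 482
  scoop frame mm 42.0 43.0
  scoop frame mm 37.0 3.0
  scoop frame mm -33.0 3.0
  scoop frame mm 10.0 -16.0
  scoop frame mm 38.0 -27.0
```

By the masks, three nuts lie on the lip by the far wall (y ≈ −28, 3 and 42 mm) and two farther in. I'll shift the scoop a few mm left under the left nut and check again.

arm_command([
  [[-0.2, 2, 0], 0, 1],
  [[-0.2, 2, 0], 0, 1],
  [[-0.2, 2, 0], 0, 1],
  [[1, 0.5, 0], 0, 1],
  [[1.5, 0.2, 0], 0, 1],
  [[0, 0, 0], 0, 1],
  [[0, 0, 0], 0, 1],
])

```text
clock: 11.0
position: [0.4981, -0.2328, 0.0649]
tool_rot: [3.141, -0.0, 0.098]
force: [-6.2, 0.0, 14.8]
grip_width: 0.0178
finger_force: 119.6
```

```bash
python3 nuts.py
```

```text
z_u 0.0051 tub x of lip 0.11779822510947334
top area 214
  scoop frame mm 40.0 -32.0
  scoop frame mm 44.0 34.0
  scoop frame mm 41.0 -1.0
side area 498
  scoop frame mm 37.0 36.0
  scoop frame mm 35.0 0.0
  scoop frame mm -34.0 5.0
  scoop frame mm 8.0 -16.0
  scoop frame mm 37.0 -31.0
```

arm_command([
  [[0, 0, 5], 0, 1],
  [[0, 0, 9], 0, 1],
  [[0, 0, 32], 0, 1],
  [[8, 0.8, 4], 0, 1],
  [[6, 0.6, 0], 0, 1],
  [[4, 0.4, -4], 0, 1],
  [[2, 0.2, -6], 0, 1],
  [[0, 0, -7], 0, 1],
  [[0, 0, -7], 0, 1],
  [[0, 0, -7], 0, 1],
  [[0, 0, -3], 0, 1],
  [[0, 0, 0], 0, 1],
])

```text
clock: 12.3
position: [0.5177, -0.2303, 0.0792]
tool_rot: [-3.141, 0.001, 0.098]
force: [-2.9, -0.8, 5.2]
grip_width: 0.018
finger_force: 114.3
```

```bash
python3 nuts.py
python3 - <<'E'
from h import *; from workcell import grab_frame
f=grab_frame("side"); g=grab_frame("top")
a=cv2.resize(f["image"][220:320,220:340],(480,400)); b=cv2.resize(g["image"][210:300,320:390],(311,400))
cv2.imwrite("pics/s4.png",np.hstack([a,b])[:,:,::-1])
E
```

```text
z_u 0.0194 tub x of lip 0.13758000440249815
top area 134
  scoop frame mm 46.0 -28.0
  scoop frame mm 41.0 3.0
side area 478
  scoop frame mm 124.0 1.0
  scoop frame mm 41.0 16.0
  scoop frame mm -22.0 14.0
  scoop frame mm 43.0 -12.0
  scoop frame mm 4.0 -4.0
```

View pics/s4.png

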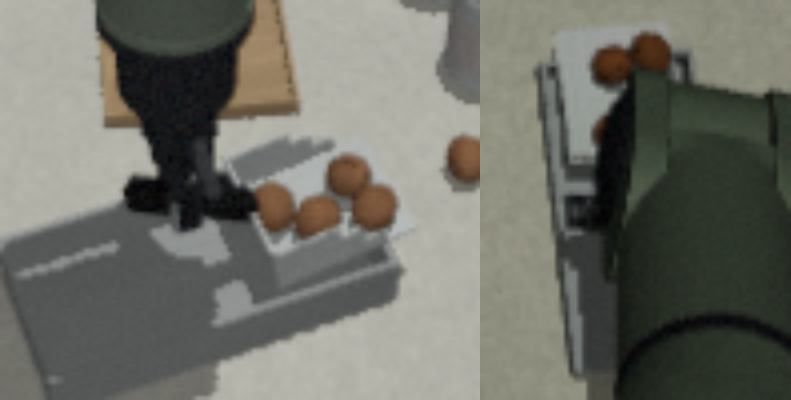

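One nut slipped off the lip and is on the table ahead of the tub, and four remain in the scoop, two of them near the lip. First I'll tilt the nose up more so those roll back. I'll fetch the loose nut afterwards.

arm_command([
  [[0, 0, -5], 0, 1],
  [[0, 0, -6], 0, 1],
  [[0, 0, -5], 0, 1],
  [[0, 0, 0], 0, 1],
  [[0, 0, 0], 0, 1],
  [[0, 0, 0], 0, 1],
])

```text
clock: 13.1
position: [0.5179, -0.2302, 0.0639]
tool_rot: [-3.141, 0.001, 0.099]
force: [-4.6, -1.4, 4.3]
grip_width: 0.0181
finger_force: 112.2
```

```bash
cat > tn.py <<'E'
# nut blobs, side view: pixel centre, area ; top: same
from h import *; from workcell import grab_frame,bot
import sys
x0,x1,y0,y1=map(int,sys.argv[1:5])
for cam,(a,b,c,d) in {"side":(x0,x1,y0,y1),"top":tuple(map(int,sys.argv[5:9]))}.items():
    f=grab_frame(cam); im=f["image"].astype(int)
    m=((im[:,:,0]>1.6*im[:,:,2])&(im[:,:,0]<150)).astype(np.uint8); k=np.zeros_like(m); k[c:d,a:b]=m[c:d,a:b]
    dt=cv2.distanceTransform(k,cv2.DIST_L2,5); pk=(dt==cv2.dilate(dt,np.ones((7,7))))&(dt>2.2)
    n,_,_,ce=cv2.connectedComponentsWithStats(pk.astype(np.uint8))
    print(cam,k.sum(),[tuple(q.round(1)) for q in ce[1:]],dt[pk].round(1), "at z=.016:",[tuple(plane(f,[q],.016)[0,:2].round(3)) for q in ce[1:]])
E
python3 tn.py 270 350 225 300 325 375 180 260
```

```text
side 583 [(np.float64(346.8), np.float64(245.2)), (np.float64(346.0), np.float64(250.5)), (np.float64(346.3), np.float64(261.7)), (np.float64(329.0), np.float64(262.0)), (np.float64(299.0), np.float64(266.5)), (np.float64(289.0), np.float64(270.0)), (np.float64(303.0), np.float64(272.5)), (np.float64(293.0), np.float64(278.5))] [3.  3.  3.  3.  3.2 3.2 2.8 5.  2.8 2.8 5.  5.  4.4 3.6 3.6 3.2 3.2] at z=.016: [(np.float64(0.796), np.float64(-0.146)), (np.float64(0.786), np.float64(-0.165)), (np.float64(0.77), np.float64(-0.206)), (np.float64(0.72), np.float64(-0.193)), (np.float64(0.63), np.float64(-0.186)), (np.float64(0.598), np.float64(-0.19)), (np.float64(0.634), np.float64(-0.21)), (np.float64(0.6), np.float64(-0.222))]
top 532 [(np.float64(350.5), np.float64(185.0)), (np.float64(362.0), np.float64(184.0)), (np.float64(345.0), np.float64(186.0)), (np.float64(342.0), np.float64(204.0)), (np.float64(348.3), np.float64(228.7))] [5.  5.  5.  6.  6.  6.  6.  6.2 4.  3.6 3.6 3.6] at z=.016: [(np.float64(0.795), np.float64(-0.225)), (np.float64(0.799), np.float64(-0.268)), (np.float64(0.791), np.float64(-0.205)), (np.float64(0.723), np.float64(-0.193)), (np.float64(0.632), np.float64(-0.216))]
```

All four nuts rolled back (side pixels 289–303), and the fallen one rests at about (0.722, −0.193). Next I'll lift and carry the scoop to the bowl.

arm_command([
  [[0, 0, 4], 0, 1],
  [[0, 0, 8], 0, 1],
  [[0, 0, 12], 0, 1],
  [[0, 0, 15], 0, 1],
  [[0, 0, 15], 0, 1],
  [[0, 0, 15], 0, 1],
  [[0, 0, 15], 0, 1],
  [[0, 0, 15], 0, 1],
  [[0, 0, 15], 0, 1],
  [[0, 4, 15], 0, 1],
  [[-1, 8, 15], 0, 1],
  [[-2, 12, 15], 0, 1],
  [[-2, 16, 15], 0, 1],
  [[-3, 20, 15], 0, 1],
  [[-3, 24, 15], 0, 1],
  [[-3, 26, 12], 0, 1],
  [[-4, 26, 8], 0, 1],
  [[-4, 26, 4], 0, 1],
  [[-4, 26, 0], 0, 1],
  [[-4, 26, 0], 0, 1],
])

```text
clock: 15.2
position: [0.4874, -0.014, 0.2931]
tool_rot: [3.141, -0.0, 0.1]
force: [1.0, -0.0, -3.1]
grip_width: 0.0183
finger_force: 111.2
```

arm_command([
  [[-4, 26, 0], 0, 1],
  [[-4, 26, 0], 0, 1],
  [[-4, 26, 0], 0, 1],
  [[-4, 26, 0], 0, 1],
  [[-4, 26, 0], 0, 1],
  [[-4, 26, 0], 0, 1],
  [[-4, 26, 0], 0, 1],
  [[-4, 26, 0], 0, 1],
  [[-4, 24, 0], 0, 1],
  [[-4, 20, 0], 0, 1],
  [[-3, 16, 0], 0, 1],
  [[-1, 12, 0], 0, 1],
  [[0, 8, 0], 0, 1],
  [[0, 4, 0], 0, 1],
  [[0, 0, 0], 0, 1],
  [[0, 0, 0], 0, 1],
])

```text
clock: 16.8
position: [0.4444, 0.2752, 0.2922]
tool_rot: [3.141, 0.0, 0.098]
force: [-0.4, -1.6, -3.4]
grip_width: 0.0181
finger_force: 111.2
```

```bash
python3 tn.py 200 330 100 200 180 240 200 280; python3 chk.py pics/x.png -16 -10 0
```

```text
side 2503 [(np.float64(282.0), np.float64(104.5)), (np.float64(286.0), np.float64(106.5)), (np.float64(293.0), np.float64(107.0)), (np.float64(231.0), np.float64(108.0)), (np.float64(306.0), np.float64(108.0)), (np.float64(322.0), np.float64(111.0)), (np.float64(222.0), np.float64(112.0)), (np.float64(289.0), np.float64(113.5)), (np.float64(297.0), np.float64(112.0)), (np.float64(282.0), np.float64(116.0)), (np.float64(303.0), np.float64(117.0)), (np.float64(322.0), np.float64(117.0)), (np.float64(284.5), np.float64(118.5)), (np.float64(314.0), np.float64(119.0)), (np.float64(209.0), np.float64(123.0)), (np.float64(287.3), np.float64(125.3)), (np.float64(305.0), np.float64(127.0)), (np.float64(317.3), np.float64(127.0)), (np.float64(293.0), np.float64(132.0)), (np.float64(311.0), np.float64(133.0)), (np.float64(316.5), np.float64(132.5)), (np.float64(307.5), np.float64(134.5)), (np.float64(321.0), np.float64(135.0)), (np.float64(306.0), np.float64(139.0)), (np.float64(310.0), np.float64(141.0)), (np.float64(302.0), np.float64(142.0)), (np.float64(316.0), np.float64(143.0))] [3.2 3.2 
[... 1444 characters left out ...]
.581), np.float64(0.354)), (np.float64(0.585), np.float64(0.318)), (np.float64(0.552), np.float64(0.345)), (np.float64(0.549), np.float64(0.305))]
[0.4444 0.2752 0.2922] 0.098
-16.0 {'backtopL': array([171.7, 155.2]), 'backtopR': array([388. , 155.2]), 'backbot': array([279.4, 122.5]), 'lipL': array([ 153.3, -158.1]), 'lipR': array([ 407.2, -158. ])}
-10.0 {'backtopL': array([175.8, 159.5]), 'backtopR': array([383.8, 159.5]), 'backbot': array([279.4, 134.9]), 'lipL': array([ 168.7, -114.1]), 'lipR': array([ 391.1, -114. ])}
0.0 {'backtopL': array([181.7, 168.7]), 'backtopR': array([377.6, 168.7]), 'backbot': array([279.2, 155.9]), 'lipL': array([187.3, -53. ]), 'lipR': array([371.8, -53. ])}
```

The top view shows four nuts in the scoop. I'll lower slightly and loosen the grip.

arm_command([
  [[0, 2, -5], 0, 1],
  [[0, 2, -5], 0, 1],
  [[0, 1, -5], 0, 1],
  [[0, 0, 0], 0, 1],
  [[0, 0, 0], 0, 1],
  [[0, 0, 0], 0, 0.95],
  [[0, 0, 0], 0, 0.95],
  [[0, 0, 0], 0, 0.95],
], newtons=20)

```text
clock: 17.75
position: [0.4442, 0.2808, 0.2773]
tool_rot: [-3.141, -0.0, 0.099]
force: [0.2, -0.1, -2.3]
grip_width: 0.0179
finger_force: 111.1
```

```bash
python3 tn.py 200 201 100 101 180 240 200 280; python3 -c "
from workcell import bot; o=bot.observe(); print(o['moment'],o['force'],o['grip_width'],o['finger_force'])"
```

```text
side 0 [] [] at z=.016: []
top 237 [(np.float64(190.0), np.float64(241.0)), (np.float64(201.0), np.float64(240.0)), (np.float64(192.0), np.float64(250.0)), (np.float64(203.5), np.float64(250.5))] [4.4 4.2 2.8 2.8 4.  2.8 4. ] at z=.016: [(np.float64(0.581), np.float64(0.358)), (np.float64(0.585), np.float64(0.318)), (np.float64(0.548), np.float64(0.349)), (np.float64(0.547), np.float64(0.307))]
[-0.05443441  0.1988294  -0.05294374] [ 0.39246801  0.09350239 -2.63550311] 0.01793876037170298 111.15078806877136
```

arm_command([
  [[0, 0, 0], 0, 0.8],
  [[0, 0, 0], 0, 0.7],
  [[0, 0, 0], 0, 0.65],
  [[0, 0, 0], 0, 0.65],
], newtons=20)

```text
clock: 18.25
position: [0.4442, 0.2808, 0.2772]
tool_rot: [-3.142, 0.0, 0.099]
force: [-0.7, -0.4, -2.1]
grip_width: 0.0183
finger_force: 111.1
```

arm_command([
  [[0, 0, 0], 0, 0.62],
  [[0, 0, 0], 0, 0.6],
])

```text
clock: 18.45
position: [0.4442, 0.2808, 0.2772]
tool_rot: [-3.142, -0.0, 0.099]
force: [0.3, -0.8, -1.5]
grip_width: 0.0185
finger_force: 111.2
```

arm_command([
  [[0, 0, 0], 0, 0.59],
  [[0, 0, 0], 0, 0.59],
])

```text
clock: 18.65
position: [0.4442, 0.2808, 0.2772]
tool_rot: [-3.142, -0.0, 0.099]
force: [-0.2, 0.0, -1.5]
grip_width: 0.0181
finger_force: 111.2
```

arm_command([
  [[0, 0, 0], 0, 0.58],
  [[0, 0, 0], 0, 0.58],
])

```text
clock: 18.85
position: [0.4442, 0.2808, 0.2772]
tool_rot: [-3.142, 0.0, 0.099]
force: [0.4, 0.5, -2.2]
grip_width: 0.0183
finger_force: 100.5
```

arm_command([
  [[0, 0, 0], 0, 0.57],
  [[0, 0, 0], 0, 0.57],
])

```text
clock: 19.05
position: [0.4442, 0.2808, 0.2772]
tool_rot: [-3.142, 0.0, 0.099]
force: [0.6, -0.3, -2.5]
grip_width: 0.0188
finger_force: 80.0
```

arm_command([
  [[0, 0, 0], 0, 0.56],
  [[0, 0, 0], 0, 0.55],
  [[0, 0, 0], 0, 0.55],
])

```text
clock: 19.35
position: [0.4442, 0.2808, 0.2772]
tool_rot: [-3.142, -0.0, 0.099]
force: [-0.3, 0.4, -1.6]
grip_width: 0.0195
finger_force: 38.4
```

```bash
python3 tn.py 200 201 100 101 180 240 200 280
```

```text
side 0 [] [] at z=.016: []
top 235 [(np.float64(190.0), np.float64(241.0)), (np.float64(201.0), np.float64(240.0)), (np.float64(191.5), np.float64(249.5)), (np.float64(203.0), np.float64(250.0))] [4.4 4.2 2.8 2.8 4. ] at z=.016: [(np.float64(0.581), np.float64(0.358)), (np.float64(0.585), np.float64(0.318)), (np.float64(0.55), np.float64(0.351)), (np.float64(0.549), np.float64(0.309))]
```

arm_command([
  [[0, 0, 0], 0, 0.545],
  [[0, 0, 0], 0, 0.54],
  [[0, 0, 0], 0, 0.54],
])

```text
clock: 19.75
position: [0.4442, 0.2808, 0.2772]
tool_rot: [-3.142, 0.0, 0.099]
force: [1.1, -0.5, -2.8]
grip_width: 0.0199
finger_force: 17.4
```

```bash
python3 tn.py 200 201 100 101 180 240 200 280
```

```text
side 0 [] [] at z=.016: []
top 240 [(np.float64(190.0), np.float64(241.0)), (np.float64(201.0), np.float64(240.0)), (np.float64(192.0), np.float64(250.0)), (np.float64(203.0), np.float64(250.0))] [4.4 4.2 2.8 2.8 4.  2.8] at z=.016: [(np.float64(0.581), np.float64(0.358)), (np.float64(0.585), np.float64(0.318)), (np.float64(0.548), np.float64(0.349)), (np.float64(0.549), np.float64(0.309))]
```

arm_command([
  [[0, 0, 0], 0, 0.537],
  [[0, 0, 0], 0, 0.537],
  [[0, 0, 0], 0, 0.537],
])

```text
clock: 20.15
position: [0.4442, 0.2808, 0.2772]
tool_rot: [3.142, 0.0, 0.099]
force: [-0.8, -1.1, -2.9]
grip_width: 0.0195
finger_force: 12.4
```

```bash
python3 tn.py 200 201 100 101 180 240 200 280
```

```text
side 0 [] [] at z=.016: []
top 180 [(np.float64(204.5), np.float64(253.0)), (np.float64(196.0), np.float64(256.0)), (np.float64(206.8), np.float64(261.2))] [4.2 4.2 2.8 4.  4.  4.  4. ] at z=.016: [(np.float64(0.538), np.float64(0.303)), (np.float64(0.527), np.float64(0.333)), (np.float64(0.508), np.float64(0.293))]
```

arm_command([
  [[0, 0, 0], 0, 0.537],
  [[0, 0, 0], 0, 0.537],
  [[0, 0, 0], 0, 0.537],
])

```text
clock: 20.55
position: [0.4443, 0.2808, 0.2772]
tool_rot: [-3.142, -0.0, 0.099]
force: [-0.2, 0.3, -1.8]
grip_width: 0.0201
finger_force: 12.7
```

```bash
python3 tn.py 200 201 100 101 180 240 200 280;  python3 - <<'E'
from h import *; from workcell import grab_frame,bot
f=grab_frame("wrist"); im=f["image"].astype(int); g=grab_frame("side")
a=cv2.resize(f["image"],(400,300)); b=cv2.resize(g["image"][60:210,180:330],(300,300)); cv2.imwrite("pics/t1.png",np.hstack([a,b])[:,:,::-1])
t=im; m=(t[:,:,0]>1.6*t[:,:,2])&(t[:,:,0]>30); k,_,st,ce=cv2.connectedComponentsWithStats(m.astype(np.uint8))
print([(c.round(),s[4]) for c,s in zip(ce[1:],st[1:]) if s[4]>60])
col=im[:,230]; print(col[::12].mean(1).round())
E
```

```text
side 0 [] [] at z=.016: []
top 81 [(np.float64(202.0), np.float64(235.0))] [4.] at z=.016: [(np.float64(0.603), np.float64(0.315))]
[(array([ 24., 152.]), np.int32(10072)), (array([288.,  50.]), np.int32(797)), (array([458., 266.]), np.int32(8626))]
[ 78.  84.  94. 106. 114. 122. 189. 190. 189. 190. 191. 192. 194. 194.
 195. 196. 118. 170. 200. 193. 198. 195.  15.  14.  34.  18.  16.  16.
  16.  18.  16.  10.  12.  15.  16.]
```

View pics/t1.png

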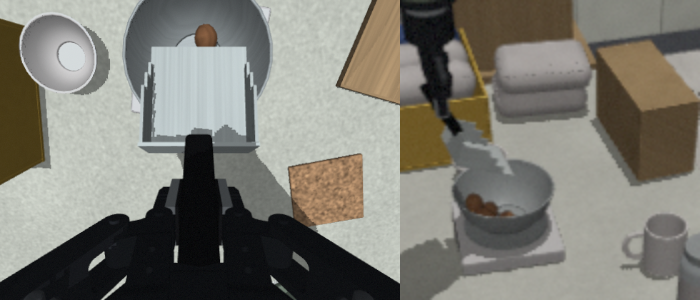

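The scoop is empty and nose-down, and the four nuts lie in the bowl. Before fetching the fallen nut I'll measure what stands around it and the scoop's present pitch.

```bash
python3 - <<'E'
from h import *; from workcell import grab_frame,bot
f=grab_frame("top"); g=grab_frame("side"); 
for n,uv,z in (("tin",(315,178),.105),("jar",(284,175),.13),("mug",(250,184),.085),("oil",(438,243),.1)): print(n,plane(f,[uv],z)[0].round(3))
# wooden box: brown mask, top view
for f_,nm,(a,b,c,d) in ((f,"top",(330,385,150,196)),(g,"side",(338,402,225,295))):
    im=f_["image"].astype(int); m=((im[:,:,0]>1.35*im[:,:,2])&(im[:,:,0]>60)).astype(np.uint8); k=np.zeros_like(m);k[c:d,a:b]=m[c:d,a:b]
    c_=max(cv2.findContours(k,0,1)[0],key=cv2.contourArea); q=cv2.approxPolyDP(c_,3,True).reshape(-1,2)
    print(nm,[(tuple(u.tolist()),tuple(plane(f_,[u],0)[0,:2].round(3).tolist()),tuple(plane(f_,[u],.09)[0,:2].round(3).tolist())) for u in q])
# nut
for f_,nm,uv in ((f,"top",(342,204)),(g,"side",(329,262))):
    im=f_["image"].astype(int); m=((im[:,:,0]>1.6*im[:,:,2])&(im[:,:,0]<150)).astype(np.uint8)
    k,l,st,ce=cv2.connectedComponentsWithStats(m); i=l[uv[1],uv[0]]; print(nm,st[i],ce[i],plane(f_,[ce[i]],.016)[0].round(4))
    if nm=="top": u0=ce[i]
    else: print("tri",tri([f,g],[u0,ce[i]]).round(4))
E
python3 chk.py pics/x2.png 30 40 50
```

```text
tin [ 0.797 -0.091  0.105]
jar [0.8   0.017 0.13 ]
mug [0.778 0.138 0.085]
oil [ 0.573 -0.514  0.1  ]
top [((373, 157), (0.908, -0.313), (0.88, -0.298)), ((337, 163), (0.883, -0.178), (0.857, -0.169)), ((342, 186), (0.795, -0.196), (0.773, -0.187)), ((378, 180), (0.819, -0.33), (0.796, -0.314))]
side [((370, 226), (0.908, -0.075), (0.858, -0.154)), ((345, 236), (0.813, -0.095), (0.771, -0.172)), ((342, 257), (0.771, -0.173), (0.733, -0.243)), ((367, 291), (0.791, -0.309), (0.751, -0.367)), ((390, 281), (0.869, -0.295), (0.822, -0.354)), ((398, 257), (0.933, -0.219), (0.881, -0.285))]
top [339 202   8   8  55] [342.54545455 205.43636364] [ 0.7181 -0.1954  0.016 ]
side [323 259  10  10  81] [327.55555556 263.48148148] [ 0.7142 -0.1976  0.016 ]
tri [ 0.717  -0.1954  0.0131]
[0.4442 0.2808 0.2772] 0.099
30.0 {'backtopL': array([193.8, 206.9]), 'backtopR': array([365.2, 206.9]), 'backbot': array([279.2, 221.8]), 'lipL': array([215.7,  81. ]), 'lipR': array([342.4,  81. ])}
40.0 {'backtopL': array([196.1, 222. ]), 'backtopR': array([362.8, 222. ]), 'backbot': array([279.1, 244.6]), 'lipL': array([220.3, 117.2]), 'lipR': array([337.5, 117.2])}
50.0 {'backtopL': array([197.6, 237.9]), 'backtopR': array([361.2, 238. ]), 'backbot': array([279.1, 268. ]), 'lipL': array([223.6, 151.3]), 'lipR': array([334.1, 151.3])}
```

arm_command([
  [[0, 0, 0], 0, 1],
  [[0, 0, 0], 0, 1],
  [[0, 0, 0], 0, 1],
  [[-3, -20, 0], 0, 1],
  [[-3, -20, 0], 0, 1],
  [[-3, -20, 0], 0, 1],
  [[-3, -20, 0], 0, 1],
  [[-3, -20, -18], 0, 1],
  [[-3, -20, -20], 0, 1],
  [[-3, -20, -20], 0, 1],
  [[-3, -20, -20], 0, 1],
  [[0, 0, -20], 0, 1],
  [[0, 0, -20], 0, 1],
  [[0, 0, -20], 0, 1],
  [[0, 0, -15], 0, 1],
  [[0, 0, -12], 0, 1],
  [[0, 0, -12], 0, 1],
  [[0, 0, -12], 0, 1],
  [[0, 0, -12], 0, 1],
  [[0, 0, -10], 0, 1],
], newtons=120)

```text
clock: 22.9
position: [0.4205, 0.121, 0.066]
tool_rot: [-3.141, -0.001, 0.099]
force: [-1.3, -0.3, 3.6]
grip_width: 0.0182
finger_force: 117.0
```

arm_command([
  [[0, 0, -2], 0, 1],
  [[0, 0, -2], 0, 1],
  [[0, 0, -1], 0, 1],
  [[0, 0, 0], 0, 1],
  [[0, 0, 0], 0, 1],
])

```text
clock: 23.4
position: [0.4206, 0.121, 0.0615]
tool_rot: [-3.141, -0.001, 0.099]
force: [-3.1, 0.0, 6.5]
grip_width: 0.0184
finger_force: 117.5
```

arm_command([
  [[0, 0, -1], 0, 1],
  [[0, 0, -1], 0, 1],
  [[0, 0, 0], 0, 1],
])

```text
clock: 23.7
position: [0.4199, 0.121, 0.0602]
tool_rot: [3.141, -0.0, 0.099]
force: [-13.0, -1.1, 34.6]
grip_width: 0.0182
finger_force: 121.1
```

```bash
python3 chk.py pics/x3.png 0 3 6
python3 - <<'E'
import cv2,numpy as np
im=cv2.imread("pics/x3.png").astype(int).mean(2)
for c in (215,235,330,345): 
    d=np.abs(np.diff(im[100:230,c])); print(c,[(100+i,int(im[100+i,c]),int(im[101+i,c])) for i in np.argsort(-d)[:6]])
for r in (5,60,140,165):
    d=np.abs(np.diff(im[r,120:440])); print(r,sorted([120+int(i) for i in np.argsort(-d)[:8]]))
E
```

```text
[0.4199 0.121  0.0602] 0.099
0.0 {'backtopL': array([181.7, 168.7]), 'backtopR': array([377.6, 168.7]), 'backbot': array([279.3, 156. ]), 'lipL': array([187.3, -53. ]), 'lipR': array([371.8, -52.9])}
3.0 {'backtopL': array([183.3, 171.9]), 'backtopR': array([376. , 171.9]), 'backbot': array([279.2, 162.4]), 'lipL': array([191.6, -36.9]), 'lipR': array([367.3, -36.8])}
6.0 {'backtopL': array([184.8, 175.3]), 'backtopR': array([374.4, 175.3]), 'backbot': array([279.2, 168.8]), 'lipL': array([195.5, -21.6]), 'lipR': array([363.2, -21.5])}
215 [(np.int64(165), 96, 176), (np.int64(153), 193, 134), (np.int64(226), 174, 121), (np.int64(166), 176, 222), (np.int64(225), 209, 174), (np.int64(154), 134, 100)]
235 [(np.int64(165), 87, 173), (np.int64(153), 192, 135), (np.int64(222), 167, 117), (np.int64(166), 173, 223), (np.int64(154), 135, 100), (np.int64(221), 198, 167)]
330 [(np.int64(165), 113, 183), (np.int64(153), 184, 127), (np.int64(176), 174, 122), (np.int64(166), 183, 221), (np.int64(175), 208, 174), (np.int64(154), 127, 97)]
345 [(np.int64(165), 114, 182), (np.int64(153), 186, 129), (np.int64(166), 182, 219), (np.int64(194), 158, 121), (np.int64(154), 129, 98), (np.int64(152), 214, 186)]
5 [157, 188, 196, 362, 366, 367, 425, 434]
60 [161, 179, 185, 199, 358, 359, 369, 406]
140 [122, 150, 154, 185, 186, 206, 353, 369]
165 [129, 145, 150, 181, 255, 256, 299, 374]
```

arm_command([
  [[0, 0, 30], 0, 1],
  [[0, 0, 40], 0.05, 1],
  [[0, 0, 45], 0.05, 1],
  [[0, 0, 45], 0.1, 1],
  [[20, -24, 0], 0.1, 1],
  [[20, -24, 0], 0.1, 1],
  [[20, -24, 0], 0.1, 1],
  [[20, -24, 0], 0.1, 1],
  [[20, -24, 0], 0.1, 1],
  [[20, -24, 0], 0.1, 1],
  [[20, -24, 0], 0.1, 1],
  [[20, -24, 0], 0.1, 1],
  [[20, -24, 0], 0.1, 1],
  [[20, -24, 0], 0.1, 1],
  [[20, -24, 0], 0.1, 1],
  [[20, -24, 0], 0.1, 1],
  [[20, -24, 0], 0.1, 1],
  [[28, -19, 0], 0, 1],
  [[0, 0, 0], 0, 1],
  [[0, 0, 0], 0, 1],
])

```text
clock: 25.75
position: [0.7082, -0.2102, 0.2184]
tool_rot: [-3.141, -0.001, 1.598]
force: [0.3, -0.0, -1.9]
grip_width: 0.018
finger_force: 118.4
```

```bash
python3 tn.py 315 335 255 272 335 350 198 212
```

```text
side 87 [(np.float64(328.0), np.float64(264.0))] [5.] at z=.016: [(np.float64(0.715), np.float64(-0.2))]
top 47 [(np.float64(343.2), np.float64(205.0))] [3. 3. 3. 3.] at z=.016: [(np.float64(0.72), np.float64(-0.198))]
```

arm_command([
  [[0, 0, -15], 0, 1],
  [[0, 0, -25], 0, 1],
  [[0, 0, -30], 0, 1],
  [[0, 0, -30], 0, 1],
  [[0, 0, -25], 0, 1],
  [[0, 0, -15], 0, 1],
  [[0, 0, -10], 0, 1],
  [[0, 0, -4], 0, 1],
  [[0, 0, 0], 0, 1],
  [[0, 0, 0], 0, 1],
])

```text
clock: 26.85
position: [0.7087, -0.2102, 0.0663]
tool_rot: [3.14, 0.0, 1.599]
force: [0.5, 0.2, -0.7]
grip_width: 0.0183
finger_force: 118.4
```

```bash
python3 tn.py 315 335 255 275 335 350 198 212
```

```text
side 81 [(np.float64(328.0), np.float64(264.0))] [5.] at z=.016: [(np.float64(0.715), np.float64(-0.2))]
top 29 [] [] at z=.016: []
```

arm_command([
  [[0, -4, -2.5], 0, 1],
  [[0, -5, 0], 0, 1],
  [[0, -6, 0], 0, 1],
  [[0, -8, 0], 0, 1],
  [[0, -10, 0], 0, 1],
  [[0, -10, 0], 0, 1],
  [[0, -10, 0], 0, 1],
  [[0, -10, 0], 0, 1],
  [[0, -10, 0], 0, 1],
  [[0, -10, 0], 0, 1],
  [[0, -8, 0], 0, 1],
  [[0, -6, 0], 0, 1],
  [[0, -4, 0], 0, 1],
  [[0, 0, 0], 0, 1],
])

```text
clock: 28.35
position: [0.7081, -0.3117, 0.0626]
tool_rot: [-3.142, 0.0, 1.598]
force: [0.0, -0.6, -1.9]
grip_width: 0.018
finger_force: 118.4
```

```bash
python3 tn.py 315 375 262 330 345 420 195 240
```

```text
side 414 [(np.float64(371.0), np.float64(270.5)), (np.float64(364.0), np.float64(273.0)), (np.float64(371.0), np.float64(273.5)), (np.float64(359.0), np.float64(277.0)), (np.float64(368.5), np.float64(282.0)), (np.float64(368.0), np.float64(286.0)), (np.float64(333.5), np.float64(293.0))] [3.2 3.2 2.8 3.2 3.2 3.2 3.6 3.6 3.2 5.  5. ] at z=.016: [(np.float64(0.825), np.float64(-0.256)), (np.float64(0.802), np.float64(-0.259)), (np.float64(0.821), np.float64(-0.266)), (np.float64(0.783), np.float64(-0.268)), (np.float64(0.801), np.float64(-0.292)), (np.float64(0.794), np.float64(-0.304)), (np.float64(0.693), np.float64(-0.3))]
top 66 [(np.float64(371.0), np.float64(211.0))] [3.6] at z=.016: [(np.float64(0.698), np.float64(-0.299))]
```

The back wall drags the nut well; it is now at (0.695, −0.300). I'll compute an arc that pulls it round the tub's corner to the free table on the tub's right.

Run:
```python
import numpy as np
th=1.6; H=np.array([0,0.]); e=lambda t:np.array([np.cos(t),np.sin(t)]); T=H-43.5*e(th); R=[]
for i in range(17):
    H=H-8*e(th-.05); th-=.1; n=H-43.5*e(th); R.append([*(n-T).round(1),-.1]); T=n
print(R, H, T)
```

```text
[[np.float64(-4.5), np.float64(-7.9), -0.1], [np.float64(-5.3), np.float64(-7.4), -0.1], [np.float64(-6.0), np.float64(-6.9), -0.1], [np.float64(-6.6), np.float64(-6.2), -0.1], [np.float64(-7.2), np.float64(-5.5), -0.1], [np.float64(-7.8), np.float64(-4.8), -0.1], [np.float64(-8.2), np.float64(-4.0), -0.1], [np.float64(-8.5), np.float64(-3.1), -0.1], [np.float64(-8.8), np.float64(-2.3), -0.1], [np.float64(-9.0), np.float64(-1.4), -0.1], [np.float64(-9.1), np.float64(-0.5), -0.1], [np.float64(-9.1), np.float64(0.4), -0.1], [np.float64(-9.0), np.float64(1.3), -0.1], [np.float64(-8.8), np.float64(2.2), -0.1], [np.float64(-8.6), np.float64(3.1), -0.1], [np.float64(-8.2), np.float64(3.9), -0.1], [np.float64(-7.8), np.float64(4.7), -0.1]] [-87.98921917 -81.97044509] [-131.27190036  -77.62769147]
```

arm_command([
  [[0, -6, 0], 0, 1],
  [[0, -9, 0], 0, 1],
  [[0, -10, 0], 0, 1],
  [[0, -10, 0], 0, 1],
  [[0, -10, 0], 0, 1],
  [[0, -10, 0], 0, 1],
])

```text
clock: 29.05
position: [0.7081, -0.3673, 0.0626]
tool_rot: [-3.141, 0.0, 1.598]
force: [-0.4, 0.7, -1.4]
grip_width: 0.0183
finger_force: 118.4
```

arm_command([
  [[-4.5, -8, 0], -0.1, 1],
  [[-5.3, -7.4, 0], -0.1, 1],
  [[-6, -6.9, 0], -0.1, 1],
  [[-6.6, -6.2, 0], -0.1, 1],
  [[-7.2, -5.5, 0], -0.1, 1],
  [[-7.8, -4.8, 0], -0.1, 1],
  [[-8.2, -4, 0], -0.1, 1],
  [[-8.5, -3.1, 0], -0.1, 1],
  [[-8.8, -2.3, 0], -0.1, 1],
])

```text
clock: 29.95
position: [0.6449, -0.4151, 0.0627]
tool_rot: [3.142, -0.0, 0.694]
force: [-1.2, -0.1, -2.1]
grip_width: 0.018
finger_force: 118.4
```

```bash
python3 tn.py 280 380 285 360 365 430 205 260
```

```text
side 607 [(np.float64(316.0), np.float64(350.0)), (np.float64(322.0), np.float64(351.0))] [9.4 9.  9.  9.  9.  9. ] at z=.016: [(np.float64(0.589), np.float64(-0.447)), (np.float64(0.602), np.float64(-0.454))]
top 72 [(np.float64(396.0), np.float64(223.0))] [4.] at z=.016: [(np.float64(0.655), np.float64(-0.389))]
```

arm_command([
  [[-9, -1.4, 0], -0.1, 1],
  [[-9.1, -0.5, 0], -0.1, 1],
  [[-9.1, 0.4, 0], -0.1, 1],
  [[-9, 1.3, 0], -0.1, 1],
  [[-8.8, 2.2, 0], -0.1, 1],
  [[-8.6, 3.1, 0], -0.1, 1],
  [[-8.2, 3.9, 0], -0.1, 1],
  [[-8, 3, 0], -0.05, 1],
  [[-10, 1, 0], 0, 1],
  [[-10, 1, 0], 0, 1],
  [[-10, 1, 0], 0, 1],
  [[-10, 1, 0], 0, 1],
  [[-8, 1, 0], 0, 1],
])

```text
clock: 31.35
position: [0.5265, -0.3976, 0.0627]
tool_rot: [-3.142, 0.0, -0.051]
force: [-0.4, 0.0, -1.5]
grip_width: 0.0179
finger_force: 118.4
```

```bash
python3 tn.py 240 300 285 360 365 430 215 290
```

```text
side 15 [] [] at z=.016: []
top 75 [(np.float64(376.0), np.float64(247.0))] [4.] at z=.016: [(np.float64(0.567), np.float64(-0.315))]
```

The nut slipped off the hoe's left side and now lies beside the tub's right wall at about (0.567, −0.315). I'll re-place the hoe behind it, parallel to the wall.

arm_command([
  [[0, 0, 20], 0, 1],
  [[0, 0, 30], 0.03, 1],
  [[0, 0, 25], 0.04, 1],
  [[8, 15, 0], 0.04, 1],
  [[10, 20, 0], 0.04, 1],
  [[7, 17, 0], 0, 1],
  [[0, 0, 0], 0, 1],
  [[0, 0, 0], 0, 1],
])

```text
clock: 32.25
position: [0.5529, -0.3439, 0.1369]
tool_rot: [-3.141, 0.001, 0.1]
force: [0.7, -0.7, -1.6]
grip_width: 0.0185
finger_force: 118.5
```

```bash
python3 tn.py 240 330 285 330 365 400 225 290
python3 - <<'E'
from h import *; from workcell import grab_frame
g=grab_frame("side"); im=g["image"].astype(int); m=((im[:,:,0]>1.6*im[:,:,2])&(im[:,:,0]<150)).astype(np.uint8)
k,l,st,ce=cv2.connectedComponentsWithStats(m); print([(s.tolist(),c.round(1).tolist(),plane(g,[c],.016)[0,:2].round(3).tolist()) for s,c in zip(st[1:],ce[1:]) if 12<s[4]<200 and 190<c[0]<340 and c[1]>220])
E
```

```text
side 109 [(np.float64(285.0), np.float64(308.0))] [5.4] at z=.016: [(np.float64(0.551), np.float64(-0.31))]
top 68 [(np.float64(375.0), np.float64(250.5))] [3.6 3.6] at z=.016: [(np.float64(0.554), np.float64(-0.311))]
[([174, 243, 39, 17, 58], [194.0, 250.7], [0.346, -0.041]), ([280, 302, 11, 13, 108], [285.2, 307.8], [0.551, -0.31]), ([303, 382, 28, 13, 89], [314.9, 390.4], [0.553, -0.54])]
```

arm_command([
  [[0, 0, -25], 0, 1],
  [[0, 0, -30], 0, 1],
  [[0, 0, -15], 0, 1],
  [[0, 0, -4], 0, 1],
  [[-4, -0.4, 0], 0, 1],
  [[-6, -0.6, 0], 0, 1],
  [[-8, -0.8, 0], 0, 1],
  [[-10, -1, 0], 0, 1],
  [[-10, -1, 0], 0, 1],
  [[-10, -1, 0], 0, 1],
  [[-10, -1, 0], 0, 1],
  [[-10, -1, 0], 0, 1],
  [[-10, -1, 0], 0, 1],
  [[-10, -1, 0], 0, 1],
  [[-10, -1, 0], 0, 1],
  [[-10, -1, 0], 0, 1],
  [[-10, -1, 0], 0, 1],
  [[-8, -0.8, 0], 0, 1],
  [[-4, -0.4, 0], 0, 1],
  [[0, 0, 0], 0, 1],
])

```text
clock: 34.4
position: [0.4221, -0.3586, 0.0637]
tool_rot: [3.142, 0.0, 0.098]
force: [-0.5, -0.1, -2.2]
grip_width: 0.0179
finger_force: 118.4
```

```bash
cat > nut.py <<'E'
from h import *; from workcell import grab_frame
for n,r in (("side",(190,340,262,400)),("top",(366,430,215,330))):
    g=grab_frame(n); im=g["image"].astype(int); m=((im[:,:,0]>1.6*im[:,:,2])&(im[:,:,0]<150)).astype(np.uint8)
    k,l,st,ce=cv2.connectedComponentsWithStats(m); print(n,[(s[2:].tolist(),c.round(1).tolist(),plane(g,[c],.016)[0,:2].round(3).tolist()) for s,c in zip(st[1:],ce[1:]) if 12<s[4]<200 and r[0]<c[0]<r[1] and r[2]<c[1]<r[3]])
E
python3 nut.py
```

```text
side [([12, 12, 112], [244.2, 340.4], [0.426, -0.373]), ([28, 12, 88], [314.9, 390.4], [0.553, -0.54])]
top []
```

arm_command([
  [[0, 0, 20], 0, 1],
  [[0, 0, 30], 0.06, 1],
  [[0, 0, 25], 0.13, 1],
  [[0, 0, 0], 0.14, 1],
  [[0, 0, 0], 0.14, 1],
  [[0, 0, 0], 0.14, 1],
  [[0, -5, 0], 0.14, 1],
  [[0, -10, 0], 0.14, 1],
  [[3, -15, 0], 0.14, 1],
  [[4, -20, 0], 0.14, 1],
  [[4, -24, 0], 0.14, 1],
  [[4, -24, 0], 0.13, 1],
  [[4, -24, 0], 0.13, 1],
  [[4, -24, 0], 0, 1],
  [[4, -20, 0], 0, 1],
  [[4, -15, 0], 0, 1],
  [[2, -11, 0], 0, 1],
  [[0, 0, 0], 0, 1],
  [[0, 0, 0], 0, 1],
])

```text
clock: 36.4
position: [0.4558, -0.5497, 0.1384]
tool_rot: [3.142, -0.001, 1.669]
force: [0.2, 1.0, -1.8]
grip_width: 0.0181
finger_force: 118.4
```

```bash
python3 nut.py
```

```text
side [([13, 12, 112], [228.2, 332.5], [0.391, -0.34]), ([27, 13, 87], [314.8, 390.5], [0.553, -0.54])]
top [([8, 10, 63], [383.5, 295.4], [0.395, -0.338])]
```

The nut is now at (0.393, −0.339), near the tub's near right corner. I'll come at it obliquely (yaw 1.2) so the wall by the corner acts as a backstop.

arm_command([
  [[-12, 4, 0], -0.04, 1],
  [[-16, 5, 0], -0.06, 1],
  [[-16, 5, 0], -0.06, 1],
  [[-16, 5, 0], -0.06, 1],
  [[-16, 5, 0], -0.06, 1],
  [[-16, 5, 0], -0.06, 1],
  [[-15, 5, 0], -0.06, 1],
  [[-12, 5, -20], -0.07, 1],
  [[0, 0, -20], 0, 1],
  [[0, 0, -15], 0, 1],
  [[0, 0, 0], 0, 1],
])

```text
clock: 37.6
position: [0.3363, -0.5103, 0.0821]
tool_rot: [-3.14, -0.002, 1.2]
force: [0.3, 0.1, -1.6]
grip_width: 0.0181
finger_force: 118.3
```

```bash
python3 nut.py
```

```text
side [([6, 10, 33], [231.8, 331.2], [0.401, -0.339]), ([28, 14, 88], [314.6, 390.4], [0.553, -0.54])]
top [([8, 10, 62], [383.5, 295.5], [0.395, -0.338])]
```

arm_command([
  [[0, 0, -14], 0, 1],
  [[0, 0, -5], 0, 1],
  [[0, 0, -2], 0, 1],
  [[2, 5, 0], 0, 1],
  [[3, 7.5, 0], 0, 1],
  [[3.6, 9.3, 0], 0, 1],
  [[3.6, 9.3, 0], 0, 1],
  [[3.6, 9.3, 0], 0, 1],
  [[3.6, 9.3, 0], 0, 1],
  [[2.2, 5.6, 0], 0, 1],
  [[0.7, 2, 0], 0, 1],
  [[0, 0, 0], 0, 1],
])

```text
clock: 38.9
position: [0.3589, -0.454, 0.0627]
tool_rot: [3.142, 0.0, 1.199]
force: [-0.2, 0.1, -2.1]
grip_width: 0.0179
finger_force: 118.4
```

```bash
sed -i 's/190,340,262,400/190,340,225,400/; s/366,430,215,330/330,430,215,330/' nut.py
cat >> nut.py <<'E'
from workcell import bot
o=bot.observe(); y=o["tool_rot"][2]; p=o["position"]; e=np.array([np.cos(y),np.sin(y)]); print("lip",(p[:2]+.1475*e).round(4),"yaw",y.round(3),"z_u",(p[2]-.06).round(4))
E
python3 nut.py
```

```text
side [([10, 3, 19], [279.6, 247.4], [0.597, -0.099]), ([14, 4, 25], [253.7, 249.5], [0.519, -0.085]), ([28, 15, 90], [314.5, 390.2], [0.552, -0.539])]
top [([9, 9, 62], [364.0, 300.2], [0.377, -0.269])]
lip [ 0.4123 -0.3171] yaw 1.198 z_u 0.0027
```

The nut rolled round the corner and is now at (0.377, −0.269), in front of the tub's near end. That end wall can serve as the backstop with a yaw of about 0.7.

arm_command([
  [[0, 0, 20], 0, 1],
  [[0, 0, 30], 0, 1],
  [[-10, 6, 10], -0.03, 1],
  [[-16, 11, 0], -0.06, 1],
  [[-16, 11, 0], -0.06, 1],
  [[-16, 11, 0], -0.06, 1],
  [[-16, 11, 0], -0.06, 1],
  [[-16, 11, 0], -0.06, 1],
  [[-16, 11, 0], -0.06, 1],
  [[-16, 10, 0], -0.06, 1],
  [[-12, 7, 0], -0.05, 1],
  [[-5, 3, 0], 0, 1],
  [[0, 0, 0], 0, 1],
])

```text
clock: 40.3
position: [0.2191, -0.362, 0.1227]
tool_rot: [-3.141, 0.0, 0.699]
force: [0.9, -0.6, -2.3]
grip_width: 0.0181
finger_force: 118.4
```

```bash
python3 nut.py
```

```text
side [([13, 6, 29], [194.6, 229.3], [0.36, 0.048]), ([29, 18, 158], [192.5, 238.6], [0.348, 0.01]), ([12, 4, 25], [277.2, 247.3], [0.59, -0.096]), ([19, 4, 34], [255.0, 249.2], [0.523, -0.085]), ([12, 11, 94], [214.9, 309.9], [0.37, -0.265]), ([29, 14, 87], [314.9, 390.3], [0.553, -0.54])]
top [([9, 9, 67], [362.9, 300.9], [0.375, -0.265])]
lip [ 0.3331 -0.2675] yaw 0.7 z_u 0.0627
```

arm_command([
  [[0, 0, -20], 0, 1],
  [[0, 0, -25], 0, 1],
  [[0, 0, -12], 0, 1],
  [[0, 0, -4], 0, 1],
  [[3.5, 3, 0], 0, 1],
  [[6, 5, 0], 0, 1],
  [[7, 6, 0], 0, 1],
  [[7, 6, 0], 0, 1],
  [[7, 6, 0], 0, 1],
  [[6, 5, 0], 0, 1],
  [[3.5, 3, 0], 0, 1],
  [[1.5, 1, 0], 0, 1],
  [[0, 0, 0], 0, 1],
])

```text
clock: 41.7
position: [0.2614, -0.327, 0.0617]
tool_rot: [-3.142, 0.0, 0.699]
force: [0.2, 0.4, -1.8]
grip_width: 0.0183
finger_force: 118.4
```

```bash
python3 nut.py
```

```text
side [([12, 6, 24], [192.4, 236.2], [0.349, 0.02]), ([8, 4, 13], [201.3, 239.6], [0.373, -0.001]), ([37, 18, 71], [195.1, 249.8], [0.349, -0.038]), ([16, 4, 31], [284.9, 246.6], [0.613, -0.1]), ([10, 3, 18], [267.3, 248.3], [0.56, -0.092]), ([11, 10, 90], [218.1, 298.5], [0.385, -0.231]), ([28, 12, 84], [315.3, 390.6], [0.554, -0.541])]
top [([9, 9, 61], [354.7, 296.8], [0.389, -0.236])]
lip [ 0.374  -0.2324] yaw 0.698 z_u 0.0017
```

The nut is jammed obliquely at the near wall at (0.388, −0.234), only half under. A straight-on push against the tub's left long wall will work better, so I'll push it along and round the near left corner.

arm_command([
  [[-1.5, 6, 0], 0, 1],
  [[-1, 8, 0], 0, 1],
  [[-1, 8, 0], 0, 1],
  [[-1, 8, 0], 0, 1],
  [[-1, 8, 0], 0, 1],
  [[-1, 8, 0], 0, 1],
  [[-1, 8, 0], 0, 1],
  [[-1, 8, 0], 0, 1],
  [[-1, 8, 0], 0, 1],
  [[-1, 8, 0], 0, 1],
  [[-1, 8, 0], 0, 1],
  [[3, 6, 0], 0, 1],
  [[4, 4, 0], 0, 1],
  [[0, 0, 0], 0, 1],
])

```text
clock: 43.2
position: [0.2577, -0.2307, 0.0617]
tool_rot: [3.141, -0.0, 0.7]
force: [1.2, -0.2, -0.7]
grip_width: 0.0179
finger_force: 118.4
```

```bash
python3 nut.py
```

```text
side [([41, 17, 84], [190.3, 251.0], [0.335, -0.039]), ([10, 4, 16], [285.4, 246.9], [0.614, -0.101]), ([14, 4, 29], [273.1, 247.8], [0.577, -0.095]), ([11, 3, 14], [258.8, 249.2], [0.534, -0.088]), ([10, 6, 37], [223.1, 275.2], [0.412, -0.156]), ([28, 13, 88], [315.0, 390.4], [0.553, -0.54])]
top [([8, 9, 62], [333.5, 288.1], [0.419, -0.161])]
lip [ 0.3699 -0.1362] yaw 0.699 z_u 0.0017
```

The nut is now at (0.419, −0.161), beside the tub's left wall. I'll turn the scoop to face that wall squarely.

arm_command([
  [[-6, -5, 10], 0, 1],
  [[0, 0, 35], 0, 1],
  [[0, 5, 35], -0.14, 1],
  [[10, 17, 0], -0.145, 1],
  [[12, 18, 0], -0.145, 1],
  [[12, 18, 0], -0.145, 1],
  [[12, 18, 0], -0.145, 1],
  [[12, 18, 0], -0.145, 1],
  [[12, 18, 0], -0.145, 1],
  [[12, 18, 0], -0.145, 1],
  [[12, 18, 0], -0.145, 1],
  [[12, 18, 0], -0.145, 1],
  [[12, 18, 0], -0.145, 1],
  [[12, 18, 0], -0.145, 1],
  [[12, 18, 0], -0.145, 1],
  [[12, 18, 0], -0.145, 1],
  [[12, 18, 0], -0.145, 1],
  [[14, 20, 0], -0.145, 1],
  [[0, 0, 0], 0, 1],
  [[0, 0, 0], 0, 1],
])

```text
clock: 45.3
position: [0.3925, -0.0095, 0.1361]
tool_rot: [3.121, 0.016, -1.233]
force: [-1.1, 0.2, -2.7]
grip_width: 0.0183
finger_force: 118.5
```

```bash
python3 nut.py
```

```text
side [([8, 6, 25], [192.8, 229.0], [0.354, 0.052]), ([23, 5, 47], [277.7, 247.3], [0.591, -0.097]), ([18, 4, 34], [254.9, 249.3], [0.523, -0.086]), ([12, 10, 87], [225.3, 270.9], [0.421, -0.143]), ([29, 15, 89], [314.8, 390.1], [0.553, -0.539])]
top []
lip [ 0.4408 -0.1496] yaw -1.236 z_u 0.0763
```

arm_command([
  [[8, 6, 0], -0.03, 1],
  [[8, 8, 0], -0.05, 1],
  [[8, 10, 0], -0.05, 1],
  [[8, 10, 0], -0.05, 1],
  [[6, 8, 0], -0.055, 1],
  [[0, 0, 0], 0, 1],
  [[0, 0, 0], 0, 1],
])

```text
clock: 46.1
position: [0.4302, 0.0313, 0.136]
tool_rot: [3.121, 0.017, -1.471]
force: [-0.8, -0.2, -2.3]
grip_width: 0.0181
finger_force: 118.4
```

```bash
python3 nut.py; python3 -c "
from workcell import bot;print(bot.observe()['qpos'].round(2))"
```

```text
side [([36, 6, 73], [275.8, 247.4], [0.585, -0.096]), ([11, 10, 88], [225.3, 270.7], [0.421, -0.142]), ([27, 13, 87], [314.8, 390.4], [0.553, -0.54])]
top []
lip [ 0.4449 -0.1154] yaw -1.472 z_u 0.0763
[-0.85  0.56  0.9   2.19 -0.7   0.73 -2.51]
```

arm_command([
  [[0, 0, -20], 0, 1],
  [[0, 0, -28], 0, 1],
  [[0, 0, -16], 0, 1],
  [[0, 0, -6], 0, 1],
  [[0, 0, -2], 0, 1],
  [[0, 0, 0], 0, 1],
])

```text
clock: 46.8
position: [0.4313, 0.0327, 0.0655]
tool_rot: [3.124, 0.02, -1.472]
force: [-4.3, 6.4, 37.6]
grip_width: 0.0178
finger_force: 124.4
```

arm_command([
  [[0.4, -4, 1.2], 0, 1],
  [[0.7, -7, 0], 0, 1],
  [[1, -10, 0], 0, 1],
  [[1, -10, 0], 0, 1],
  [[1, -10, 0], 0, 1],
  [[1, -10, 0], 0, 1],
  [[0.7, -7, 0], 0, 1],
  [[0.4, -4, 0], 0, 1],
  [[0, 0, 0], 0, 1],
])

```text
clock: 47.7
position: [0.437, -0.0301, 0.0655]
tool_rot: [3.122, 0.017, -1.473]
force: [-0.0, -0.4, -3.4]
grip_width: 0.0183
finger_force: 118.8
```

```bash
python3 nut.py
```

```text
side [([13, 7, 32], [194.8, 229.4], [0.36, 0.048]), ([12, 4, 26], [282.2, 246.8], [0.605, -0.099]), ([15, 4, 27], [254.3, 249.4], [0.521, -0.085]), ([11, 10, 78], [228.6, 271.3], [0.43, -0.147]), ([29, 14, 87], [314.7, 390.3], [0.553, -0.54])]
top [([8, 9, 59], [330.5, 283.9], [0.433, -0.151])]
lip [ 0.4516 -0.1762] yaw -1.472 z_u 0.0054
```

The nut is on the scoop: it sits 27 mm behind the lip edge. I'll lift it over the wall and return it to the tub.

arm_command([
  [[0, 0, 6], 0, 1],
  [[0, 0, 9], 0, 1],
  [[0, 0, 32], 0, 1],
  [[1, -8, 10], 0, 1],
  [[2, -13, 0], 0, 1],
  [[2, -15, 0], 0, 1],
  [[2, -13, 0], 0, 1],
  [[2, -10, 0], 0, 1],
  [[2, -7, 0], 0, 1],
  [[1, -4, 0], 0, 1],
  [[0, 0, 0], 0, 1],
])

```text
clock: 48.9
position: [0.4491, -0.0999, 0.1225]
tool_rot: [3.122, 0.017, -1.472]
force: [-0.3, 0.8, -1.4]
grip_width: 0.0179
finger_force: 119.0
```

```bash
python3 nut.py
```

```text
side [([11, 6, 27], [194.1, 229.3], [0.358, 0.049]), ([18, 4, 34], [261.0, 248.8], [0.541, -0.088]), ([14, 4, 28], [278.1, 247.2], [0.592, -0.096]), ([11, 11, 96], [234.9, 269.0], [0.449, -0.143]), ([28, 14, 88], [314.4, 390.4], [0.552, -0.54])]
top [([5, 7, 19], [348.4, 280.6], [0.446, -0.215])]
lip [ 0.4635 -0.246 ] yaw -1.472 z_u 0.0624
```

arm_command([
  [[0.5, -5, 8], 0, 1],
  [[1, -8, 12], 0, 1],
  [[1, -8, 12], 0, 1],
  [[0.3, -4, 8], 0, 0.6],
  [[0, 0, 3], 0, 0.57],
  [[0, 0, 0], 0, 0.56],
  [[0, 0, 0], 0, 0.55],
  [[0, 0, 0], 0, 0.542],
  [[0, 0, 0], 0, 0.537],
  [[0, 0, 0], 0, 0.537],
  [[0, 0, 0], 0, 0.537],
  [[0, 0, 0], 0, 0.537],
])

```text
clock: 50.2
position: [0.4518, -0.1246, 0.1655]
tool_rot: [3.122, 0.017, -1.472]
force: [0.3, 0.5, -2.3]
grip_width: 0.0197
finger_force: 11.4
```

```bash
python3 nut.py
python3 - <<'E'
import sys; sys.argv=["chk.py","pics/x5.png","0","10","20","30","40"]
exec(open("chk.py").read())
m=im.astype(int).mean(2); cols=(220,235,325,340)
print([[(int(i)+60) for i in np.where(np.abs(np.diff(m[60:270,c]))>35)[0]] for c in cols])
t=im.astype(int); b=((t[:,:,0]>1.6*t[:,:,2])&(t[:,:,0]>30)).astype(np.uint8); k,l,st,ce=cv2.connectedComponentsWithStats(b); print([(c.round().tolist(),int(s[4])) for c,s in zip(ce[1:],st[1:]) if s[4]>80])
E
```

```text
side [([7, 6, 22], [192.6, 229.0], [0.354, 0.052]), ([30, 17, 127], [192.0, 238.6], [0.347, 0.011]), ([5, 4, 13], [196.7, 242.8], [0.358, -0.011]), ([35, 7, 69], [277.4, 247.3], [0.59, -0.097]), ([12, 13, 115], [257.5, 273.1], [0.508, -0.176]), ([28, 12, 88], [315.2, 390.4], [0.554, -0.54])]
top [([7, 8, 37], [366.2, 264.1], [0.505, -0.279])]
lip [ 0.4664 -0.2714] yaw -1.472 z_u 0.1055
[ 0.4518 -0.1246  0.1655] -1.472
0.0 {'backtopL': array([178.7, 166.2]), 'backtopR': array([376. , 165.6]), 'backbot': array([276.5, 152.4]), 'lipL': array([181.9, -61.3]), 'lipR': array([369.7, -59.6])}
10.0 {'backtopL': array([183.6, 177.4]), 'backtopR': array([370.6, 176.7]), 'backbot': array([276.3, 174. ]), 'lipL': array([194.9,  -9.1]), 'lipR': array([355.7,  -8.1])}
20.0 {'backtopL': array([187.5, 190.3]), 'backtopR': array([366.3, 189.5]), 'backbot': array([276.2, 196. ]), 'lipL': array([204.2,  35.9]), 'lipR': array([345.9,  36.4])}
30.0 {'backtopL': array([190.7, 204.4]), 'backtopR': array([362.9, 203.5]), 'backbot': array([276.2, 218.4]), 'lipL': array([210.8,  75.9]), 'lipR': array([338.8,  76.2])}
40.0 {'backtopL': array([193.1, 219.5]), 'backtopR': array([360.4, 218.5]), 'backbot': array([276.3, 241.2]), 'lipL': array([215.7, 112.7]), 'lipR': array([333.8, 112.6])}
[[150, 172, 229, 230, 244, 245], [145, 176, 177, 260, 261], [77, 78, 232, 233, 260, 261], [243]]
[([397.0, 292.0], 2353), ([420.0, 365.0], 237)]
```

arm_command([
  [[0, 0, 0], 0, 0.535],
  [[0, 0, 0], 0, 0.535],
  [[0, 0, 0], 0, 0.535],
  [[0, 0, 0], 0, 0.537],
])

```text
clock: 50.75
position: [0.4518, -0.1246, 0.1655]
tool_rot: [3.122, 0.017, -1.472]
force: [-0.4, 0.2, -2.4]
grip_width: 0.0197
finger_force: 7.9
```

```bash
python3 nut.py
python3 - <<'E'
from h import *; from workcell import grab_frame
f=grab_frame("top");g=grab_frame("side"); U=[]
for F,r in ((f,(355,380,225,300)),(g,(200,330,255,320))):
    im=F["image"].astype(int); m=((im[:,:,0]>1.6*im[:,:,2])&(im[:,:,0]<150)).astype(np.uint8)
    k,l,st,ce=cv2.connectedComponentsWithStats(m); q=[(s[4],c) for s,c in zip(st[1:],ce[1:]) if 12<s[4]<200 and r[0]<c[0]<r[1] and r[2]<c[1]<r[3]]; print(q); U.append(max(q,key=lambda a:a[0])[1])
print(tri([f,g],U))
E
```

```text
side [([13, 6, 28], [194.7, 229.4], [0.36, 0.048]), ([30, 13, 98], [195.2, 237.4], [0.357, 0.013]), ([17, 5, 32], [281.5, 247.1], [0.602, -0.099]), ([8, 3, 14], [267.9, 248.0], [0.562, -0.091]), ([10, 11, 86], [255.8, 291.0], [0.489, -0.235]), ([28, 14, 88], [314.6, 390.3], [0.553, -0.54])]
top []
lip [ 0.4664 -0.2714] yaw -1.472 z_u 0.1055
[]Traceback (most recent call last):
  File "<stdin>", line 5, in <module>
ValueError: max() iterable argument is empty
```

The fallen nut now sits in the tub at about (0.487, −0.238). I'll re-grip and take the empty scoop back over its rest.

arm_command([
  [[0, 0, 0], 0, 1],
  [[0, 0, 0], 0, 1],
  [[0, 0, 20], 0, 1],
  [[0, 0, 25], 0, 1],
  [[3.6, 12.7, 0], 0.131, 1],
  [[3.6, 12.7, 0], 0.131, 1],
  [[3.6, 12.7, 0], 0.131, 1],
  [[3.6, 12.7, 0], 0.131, 1],
  [[3.6, 12.7, 0], 0.131, 1],
  [[3.6, 12.7, 0], 0.131, 1],
  [[3.6, 12.7, 0], 0.131, 1],
  [[3.6, 12.7, 0], 0.131, 1],
  [[3.6, 12.7, 0], 0.131, 1],
  [[3.6, 12.7, 0], 0.131, 1],
  [[0, 0, 0], 0, 1],
  [[0, 0, 0], 0, 1],
], newtons=120)

```text
clock: 52.55
position: [0.4877, 0.002, 0.2105]
tool_rot: [3.122, 0.017, -0.165]
force: [-0.5, 0.1, -2.5]
grip_width: 0.0181
finger_force: 117.6
```

```bash
python3 nut.py
python3 - <<'E'
import sys; sys.argv=["chk.py","pics/x6.png","20","30","40","50"]
exec(open("chk.py").read())
m=im.astype(int).mean(2)
print([[(int(i)+30,int(m[i+30,c]),int(m[i+31,c])) for i in np.where(np.abs(np.diff(m[30:280,c]))>25)[0]] for c in (225,235,325)])
E
```

```text
side [([18, 7, 42], [285.1, 246.2], [0.614, -0.099]), ([11, 12, 96], [257.3, 293.8], [0.49, -0.246]), ([28, 13, 85], [315.0, 390.4], [0.553, -0.54])]
top [([9, 8, 57], [358.1, 267.4], [0.493, -0.249])]
lip [ 0.6331 -0.0227] yaw -0.166 z_u 0.1505
[0.4876 0.0016 0.2105] -0.166
20.0 {'backtopL': array([188.9, 192.1]), 'backtopR': array([367.3, 191.2]), 'backbot': array([277.1, 197.4]), 'lipL': array([205.1,  37.4]), 'lipR': array([346.6,  38. ])}
30.0 {'backtopL': array([191.9, 206.1]), 'backtopR': array([363.9, 205.2]), 'backbot': array([277.1, 219.7]), 'lipL': array([211.6,  77.3]), 'lipR': array([339.5,  77.5])}
40.0 {'backtopL': array([194.3, 221.2]), 'backtopR': array([361.4, 220.1]), 'backbot': array([277.2, 242.4]), 'lipL': array([216.4, 113.9]), 'lipR': array([334.4, 113.8])}
50.0 {'backtopL': array([195.9, 237.1]), 'backtopR': array([359.7, 235.9]), 'backbot': array([277.3, 265.8]), 'lipL': array([219.8, 148.3]), 'lipR': array([330.9, 148. ])}
[[(90, 136, 162), (194, 185, 158), (195, 158, 114), (228, 81, 112), (229, 112, 165), (230, 165, 194), (264, 166, 110), (265, 110, 43), (266, 43, 15)], [(193, 185, 157), (194, 157, 112), (228, 83, 113), (229, 113, 166), (230, 166, 191), (260, 171, 111), (261, 111, 16)], [(90, 131, 163), (91, 163, 190), (177, 190, 160), (178, 160, 116), (260, 101, 66), (261, 66, 15)]]
```

The nut in the tub is confirmed by both views at (0.491, −0.248). The scoop is about 33° nose-down. I'll lower it so the lip on the tray floor rotates it flat.

arm_command([
  [[0, 0, -15], 0, 1],
  [[0, 0, -25], 0, 1],
  [[0, 0, -25], 0, 1],
  [[0, 0, -10], 0, 1],
  [[0, 0, -9], 0, 1],
  [[0, 0, -10], 0, 1],
  [[0, 0, -10], 0, 1],
  [[0, 0, -10], 0, 1],
  [[0, 0, -10], 0, 1],
  [[0, 0, -10], 0, 1],
  [[0, 0, -7], 0, 1],
  [[0, 0, -3], 0, 1],
  [[0, 0, 0], 0, 1],
])

```text
clock: 54.0
position: [0.4884, 0.0019, 0.0669]
tool_rot: [3.122, 0.016, -0.163]
force: [-1.4, -1.0, 3.4]
grip_width: 0.0182
finger_force: 117.1
```

Nearly flat. I'll press a little more, then release slowly.

arm_command([
  [[0, 0, -1.5], 0, 1],
  [[0, 0, -1], 0, 1],
  [[0, 0, 0], 0, 1],
])

```text
clock: 54.3
position: [0.4877, 0.0017, 0.0653]
tool_rot: [3.123, 0.017, -0.164]
force: [-11.9, -1.6, 29.9]
grip_width: 0.0179
finger_force: 121.2
```

arm_command([
  [[0, 0, 0], 0, 0.57],
  [[0, 0, 0], 0, 0.54],
  [[0, 0, 0], 0, 0.5],
  [[0, 0, 0], 0, 0.3],
  [[0, 0, 0], 0, -0.3],
  [[0, 0, 0], 0, -1],
  [[0, 0, 0], 0, -1],
  [[0, 0, 0], 0, -1],
])

```text
clock: 55.1
position: [0.4878, 0.0024, 0.064]
tool_rot: [3.122, 0.017, -0.162]
force: [0.2, -0.4, -0.1]
grip_width: 0.0852
finger_force: 0.0
```

arm_command([
  [[0, 0, 15], 0, -1],
  [[0, 0, 30], 0, -1],
  [[0, 0, 40], 0, -1],
  [[0, 0, 40], 0, -1],
  [[0, -15, 40], 0, -1],
  [[-10, -40, 10], 0, -1],
  [[-15, -45, 0], 0, -1],
  [[-15, -45, 0], 0, -1],
  [[-15, -45, 0], 0, -1],
  [[-15, -45, 0], 0, -1],
  [[-15, -45, 0], 0, -1],
  [[0, 0, 0], 0, -1],
  [[0, 0, 0], 0, -1],
  [[0, 0, 0], 0, -1],
])

```text
clock: 56.5
position: [0.4032, -0.2767, 0.2388]
tool_rot: [3.123, 0.017, -0.161]
force: [1.2, -0.2, -0.8]
grip_width: 0.0855
finger_force: 0.0
```

Run:
```python
from h import *; from workcell import grab_frame
f=grab_frame("top"); im=f["image"].astype(int); o=np.load("pics/top.npy").astype(int)
def blk(a):
    h=np.zeros(a.shape[:2],np.uint8); h[250:280,275:305]=(a.max(2)<26)[250:280,275:305]; c=max(cv2.findContours(h,0,1)[0],key=cv2.contourArea); return cv2.minAreaRect(c)
def pan(a):
    h=np.zeros(a.shape[:2],np.uint8); h[215:262,275:315]=((a.min(2)>120)&(a[:,:,2]>.95*a[:,:,0]))[215:262,275:315]; c=max(cv2.findContours(h,0,1)[0],key=cv2.contourArea); return cv2.minAreaRect(c)
print("handle before/after",blk(o),blk(im)); print("pan",pan(o),pan(im))
for n,g in (("top",f),("side",grab_frame("side"))):
    a=g["image"].astype(int); m=((a[:,:,0]>1.6*a[:,:,2])&(a[:,:,0]<150)).astype(np.uint8)
    k,l,st,ce=cv2.connectedComponentsWithStats(m)
    print(n,[(int(s[4]),c.round(1).tolist()) for s,c in zip(st[1:],ce[1:]) if 30<s[4]<500 and 180<c[0]<400 and 100<c[1]<320])
d=cv2.HoughCircles(cv2.cvtColor(cv2.GaussianBlur(f["image"],(3,3),0),cv2.COLOR_RGB2GRAY),cv2.HOUGH_GRADIENT,1,100,param1=80,param2=15,minRadius=20,maxRadius=34)
print([x for x in d[0] if 170<x[0]<240 and 220<x[1]<290])
df=np.abs(im-o).max(2)>40; k,l,st,ce=cv2.connectedComponentsWithStats(df.astype(np.uint8)); print([s.tolist() for s in st[1:] if s[4]>25])
```

```text
handle before/after ((287.75, 264.75), (4.902902603149414, 22.357234954833984), 11.309932708740234) ((287.9830017089844, 264.090576171875), (5.282938003540039, 22.176054000854492), 10.619654655456543)
pan ((292.1756896972656, 241.94595336914062), (24.331050872802734, 26.797035217285156), 9.462322235107422) ((292.39190673828125, 241.64865112304688), (24.331050872802734, 26.797035217285156), 9.462322235107422)
top [(114, [205.5, 245.6]), (115, [204.7, 257.6]), (57, [358.8, 267.3])]
side [(38, [314.1, 100.4]), (40, [239.2, 161.8]), (74, [373.0, 239.1]), (88, [196.9, 248.0]), (57, [360.7, 240.4]), (75, [267.7, 248.2]), (98, [257.5, 294.7])]
[array([202.5, 251.5,  24.6], dtype=float32)]
[[337, 227, 9, 12, 80], [353, 226, 10, 11, 85], [351, 238, 9, 11, 81], [197, 241, 18, 11, 136], [342, 250, 10, 11, 85], [359, 250, 10, 11, 82], [196, 253, 19, 11, 146], [235, 254, 316, 166, 20993], [354, 263, 10, 10, 74], [249, 385, 65, 35, 1227]]
```

```bash
python3 -c "
from workcell import ticket; print(ticket.job_done())"
```

```text
the job is handed in; nothing more can be done
None
```

I scooped four walnuts into the bowl at once and put the empty scoop back flat in its rest, facing as before, in about 57 s. However, during the scooping a fifth nut fell off the lip onto the table; I took it back to the tub with the scoop, not the fingers, so the "without spilling any" condition was broken along the way.

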